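# Tighten the mill jar's cover crosswise

## Task

Finish tightening the mill jar's four cover screws clockwise with the box key, crosswise and in passes. The two screws in line with the lifting loop have already had their first pass: first turn each of the other two by only 30 to 40 degrees, then in a final pass turn all four until each comes up solid against its stop pin, doing one screw, then the one diagonally opposite, then the other two. Turn screws with the key alone, never the fingers, leave the tape roll, small jar and cup where they are, and at the end lay the key flat on the bench on its box end and tail and let go.

Things in the scene. Friction and masses are not known exactly. Their poses are not given: they have to be found in the camera images.
- mill_jar: squat white porcelain jar fixed to the bench, steel cover 208 mm across with its flat top 98 mm above the bench. Origin: centre of its underside. Four square-headed screws on a 65 mm radius circle: 1, 2, 3, 4 at 45, 135, 225, 315 degrees of the jar's own yaw, counter-clockwise from above; 1 and 3 are diagonal opposites, so are 2 and 4. The low lifting loop in the middle (20 mm high) lies in line with 1 and 3.
- head1 (a point): centre of the top of screw 1, 127 mm above the bench; turns with it, x and y axes square to the head's flats. Square head: 28 mm across flats at its foot, 25.5 mm 15 mm up, then a 6 mm tapered tip (18 mm at the top), on a round collar 43 mm across; the collar's top, 8 mm above the cover, is where the key's underside comes to rest. A small pointer lug sticks out at the collar.
- screw1 (a joint): turn of screw 1 in rad, clockwise from above positive. Has had its first pass: starts between 0.5 and 0.65; at 1.2 it comes up solid where its pointer lug meets a small fixed pin on the cover. Turns stiffly (about 0.3 N m), stays where it is left, does not sink visibly.
- head2 (a point): centre of the top of screw 2, 127 mm above the bench; turns with it, x and y axes square to the head's flats. Square head: 28 mm across flats at its foot, 25.5 mm 15 mm up, then a 6 mm tapered tip (18 mm at the top), on a round collar 43 mm across; the collar's top, 8 mm above the cover, is where the key's underside comes to rest. A small pointer lug sticks out at the collar.
- screw2 (a joint): turn of screw 2 in rad, clockwise from above positive. Starts slack between 0 and 0.2; at 1.2 it comes up solid where its pointer lug meets a small fixed pin on the cover. Turns stiffly (about 0.3 N m), stays where it is left, does not sink visibly.
- head3 (a point): centre of the top of screw 3, 127 mm above the bench; turns with it, x and y axes square to the head's flats. Square head: 28 mm across flats at its foot, 25.5 mm 15 mm up, then a 6 mm tapered tip (18 mm at the top), on a round collar 43 mm across; the collar's top, 8 mm above the cover, is where the key's underside comes to rest. A small pointer lug sticks out at the collar.
- screw3 (a joint): turn of screw 3 in rad, clockwise from above positive. Has had its first pass: starts between 0.5 and 0.65; at 1.2 it comes up solid where its pointer lug meets a small fixed pin on the cover. Turns stiffly (about 0.3 N m), stays where it is left, does not sink visibly.
- head4 (a point): centre of the top of screw 4, 127 mm above the bench; turns with it, x and y axes square to the head's flats. Square head: 28 mm across flats at its foot, 25.5 mm 15 mm up, then a 6 mm tapered tip (18 mm at the top), on a round collar 43 mm across; the collar's top, 8 mm above the cover, is where the key's underside comes to rest. A small pointer lug sticks out at the collar.
- screw4 (a joint): turn of screw 4 in rad, clockwise from above positive. Starts slack between 0 and 0.2; at 1.2 it comes up solid where its pointer lug meets a small fixed pin on the cover. Turns stiffly (about 0.3 N m), stays where it is left, does not sink visibly.
- cover_key: loose one-piece steel box key (wrench), about 0.3 kg, lying on its box end and bent-down tail like a low bridge. Origin: on its underside plane below the grip point, near its balance point; x points along the key to the box end, z up. Riser to the box end at x 68 to 83 mm, tail leg (reaching down to the underside) at x -91 to -75 mm.
- key_grip (a point): middle of the key's handle, 45 mm above the key's underside: the place to grip. The handle is a straight bar 16 mm wide (key's y), 18 mm tall, free to grip for x from -70 to +60 mm of the key.
- key_box (a point): centre of the box end at the key's underside, 105 mm ahead (+x) of the key's origin. The box end is a square ring, 46 mm outside, 22 mm tall, with a 31.5 mm square hole right through, flats square to the key's x and y. On a screw head it has about 0.13 rad of play either way.
- tape_roll: bystander: masking tape roll lying flat, 101 mm across, 24 mm tall; origin under its centre.
- oxide_jar_4: bystander: small dark jar with a black cap, 48 mm across, 60 mm tall, origin under its centre.
- clear_cup_a: bystander: clear plastic cup, 78 mm across, 85 mm tall, origin under its centre.

How it is judged:
By the outcome, as a careful person would: the job done as asked, in the order asked, and still so for the second after the job is handed in, with the robot touching nothing.
It also fails if it takes over 72 s, if anything falls off the work surface, if the arm or the gripper's body presses on something with over 40 N, if the wrist force passes 120 N, or if a joint passes its speed limit or range.

## Robot

A 7-joint arm with a two-finger parallel gripper is mounted at the origin on a cart in front of the work surface, level with it; the furniture and walls round the work are solid. World frame = base frame: x ahead of the robot, y to its left, z up, the work surface at z = 0. Lengths are in m, angles in degrees, forces in N, time in s.
With the tool pointing down it reaches from about 0.4 to 0.75 m from the base axis. Payload 19.5 kg.
Tool frame: the origin (TCP) lies at the very end of the fingers, on their centre line; the grasp point (between the pads) lies 19 mm behind it; x points along the fingers, y is the direction in which the jaws open and shut, and the axes are right-handed (so a half turn about x gives the same grasp; the last joint's range is limited). The gripper opens to 85 mm and grips with 20 to 120 N. Pads are 22 mm wide; open, the fingers measure 114 mm over their backs; the gripper's body (76 mm by 85 mm) begins 54 mm behind the grasp point. The pads swing forward as they close: fully open they stand 13 mm farther back than shut.
Start: joints at [70.09, 40.479, -1.581, 85.061, 1.261, 54.483, -4.326], TCP at [0.173, -0.548, 0.231] pointing down, gripper open.
Joint ranges: [-155.06, 155.06], [-18.47, 123.98], [-90, 86.84], [0, 140.48], [-83.41, 263.41], [0, 116], [-161.91, 161.91]. Speed limits (degrees/s): [108.29, 108.29, 147.25, 147.25, 172.46, 172.46, 172.46].

## Interface

Orientations are given as a 3x3 rotation matrix whose columns are the frame's x, y, z axes.
In Python, from workcell import arm gives the robot as it stands.
- The arm moves only by the tool play_rows, never from a script. Its argument "increments" is a list of rows, each an object of numbers: "rx", "ry", "rz": the turn, a rotation vector about the tool's x, y, z in rad; "dx", "dy", "dz": the shift along the tool's x, y, z in cm; "hand": the opening, from 0 (shut) to 1 (fully open). A call has 1 to 5 rows; each row is the pose to reach, as a shift and turn from the pose commanded when the call began, along the tool's axes at that moment; what a row does not reach only later rows make up. A row lasts 1/12 s, in which the tool goes at most 41.7 mm and 7.16 degrees, less where a joint would pass 70% of its speed; a pose out of reach is approached as far as the arm can. A call with a gripper value outside its range is refused whole. The fingers move at their own pace and stop on an object; the grip force is fixed at half the most. Time passes only in rows, so rows that repeat a pose let the fingers close. It gives the time, the measured TCP pose, the force and the opening at its end, in the units of the state.
- arm.get_obs(): the state, without advancing time (a new reading comes with each control period).
- arm.snapshot(name): name is "scene" or "top" or "wrist"; returns the picture (420x560x3 uint8, red, green, blue); there is no depth.
- arm.camera_info(name): a dict with "intrinsics" (3x3 intrinsics, pixels), "R" (3x3) and "t" (3): a world point X has camera coordinates R X + t. Camera axes: x right, y down, z forward; pixel columns grow to the right and rows downward; lengths in m; the calibration is good to about 2 mm. A picture is of the moment at which its call begins: read the wrist's pose just before it. camera_info takes no time and is no camera call; for the wrist camera it gives the pose at the moment of the call.
- arm.sign_off(): hands the job in, once; it reports no verdict.
The state is a dict: "time": time; "qpos": joint angles; "joint_velocities": joint speeds; "effort": joint torques, N m; "tool_pos": TCP position; "ee_rot": TCP orientation; "force": force on the tool from outside, world axes, zero at the start; "torque": the same for the moment, N m; "width": opening from 0.0 (shut) to 1.0 (fully open).
Only numpy, scipy, OpenCV 4.12 (cv2) and the standard library are available. Lean on these libraries where they do the work, as an engineer would, in place of code of your own. Each camera call takes 0.05 s, during which the arm holds its last target.

## Working session

There is one attempt and no reset: what is moved stays moved. The work goes in short steps, Python scripts to look and compute and a tool call to move; the robot and the scene stay as the last step left them, time stands still between calls to the robot, and variables do not carry over. Pictures are saved under pics/ and viewed, and the job is handed in when it is done.

Besides the shell and the picture viewer there is one more tool, called after "Request:" as name(argument=value, ...), one argument or row to a line, values as JSON. play_rows: Moves the arm, as the interface text tells. Its arguments: {"type":"object","properties":{"increments":{"type":"array"}},"required":["increments"]}

```bash
ls -la; mkdir -p pics
python3 - <<'E'
from workcell import arm
import cv2,numpy as np
print(arm.get_obs())
for n in ["scene","top","wrist"]:
    i=arm.camera_info(n); print(n,i)
    cv2.imwrite(f"pics/{n}0.png",arm.snapshot(n)[:,:,::-1])
E
```

```text
total 12
drwxr-xr-x  3 agent agent 4096 Dec  6 17:41 .
drwxr-xr-x 23 root  root  4096 Dec  6 17:41 ..
drwxr-xr-x  2 agent agent 4096 Dec  6 17:41 pics
{'time': 0.0, 'qpos': array([70.09034697, 40.51357283, -1.5827259 , 85.08330237,  1.26112791,
       54.48100752, -4.32802903]), 'joint_velocities': array([-0.07040737, -0.06719663,  0.00096244,  0.02460278,  0.00118421,
        0.01331171,  0.07290278]), 'effort': array([ 4.81109455e-04, -8.83209443e+01,  1.23484958e+00, -2.36166251e+01,
        1.68855133e-02,  6.62123290e-03,  2.62077378e-05]), 'tool_pos': array([ 0.17302654, -0.5480874 ,  0.23083544]), 'ee_rot': array([[-3.53169052e-04,  3.01019669e-01, -9.53617866e-01],
       [ 9.95756578e-04, -9.53617347e-01, -3.01019874e-01],
       [-9.99999442e-01, -1.05588217e-03,  3.70458187e-05]]), 'force': array([ 0.03095388, -0.07212455,  0.26981509]), 'torque': array([ 0.02136866,  0.02986825, -0.04020159]), 'width': 0.998384470018249}
scene {'intrinsics': array([[418.45174596,   0.        , 284.50331354],
       [  0.        , 418.45174596, 206.26142658],
       [  0.        ,   0.    
[... 317 characters left out ...]
96.08056657, 203.43266035],
       [  0.        ,   0.        ,   1.        ]]), 'R': array([[ 0.02716719, -0.99946438, -0.01824522],
       [-0.98989582, -0.02435708, -0.13968892],
       [ 0.1391697 ,  0.02185582, -0.99002733]]), 't': array([-0.11875268,  0.61566131,  0.85678693])}
wrist {'intrinsics': array([[297.02804649,   0.        , 277.45203715],
       [  0.        , 297.02804649, 213.98242748],
       [  0.        ,   0.        ,   1.        ]]), 'R': array([[ 2.99784772e-01, -9.54006851e-01, -1.34788608e-04],
       [-9.20607156e-01, -2.89326386e-01,  2.62245509e-01],
       [-2.50223010e-01, -7.84931229e-02, -9.65001179e-01]]), 't': array([-0.57435638, -0.03352817,  0.3777469 ])}
```

View pics/scene0.png

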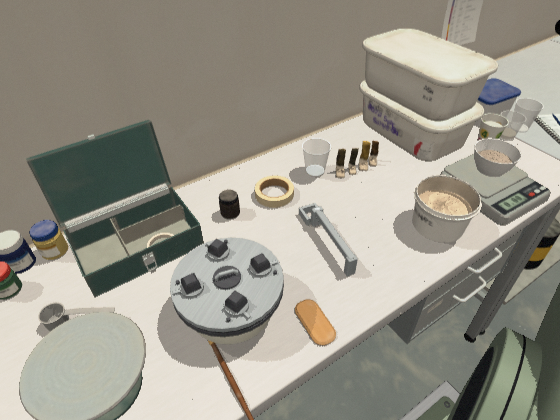

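View pics/top0.png

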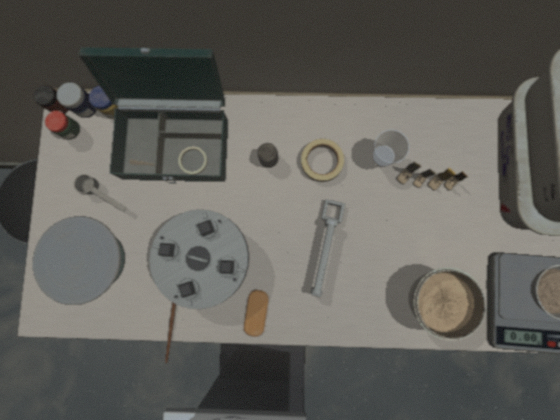

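View pics/wrist0.png

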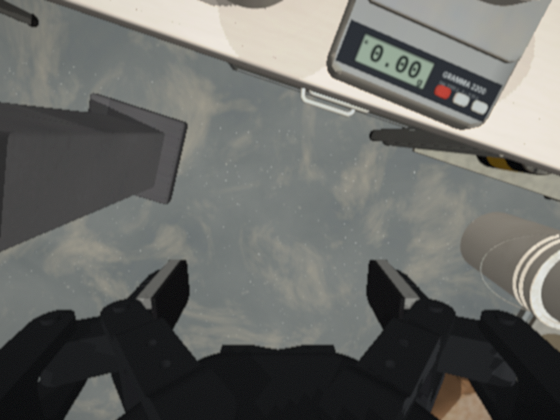

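Run:
```python
import cv2
t=cv2.imread("pics/top0.png")
cv2.imwrite("pics/top0_jar.png",cv2.resize(t[200:315,140:260],None,fx=5,fy=5,interpolation=cv2.INTER_CUBIC))
cv2.imwrite("pics/top0_key.png",cv2.resize(t[190:305,270:390],None,fx=5,fy=5,interpolation=cv2.INTER_CUBIC))
s=cv2.imread("pics/scene0.png")
cv2.imwrite("pics/sc0_jar.png",cv2.resize(s[230:345,160:295],None,fx=5,fy=5,interpolation=cv2.INTER_CUBIC))
```

```text
(no output)
```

View pics/top0_jar.png

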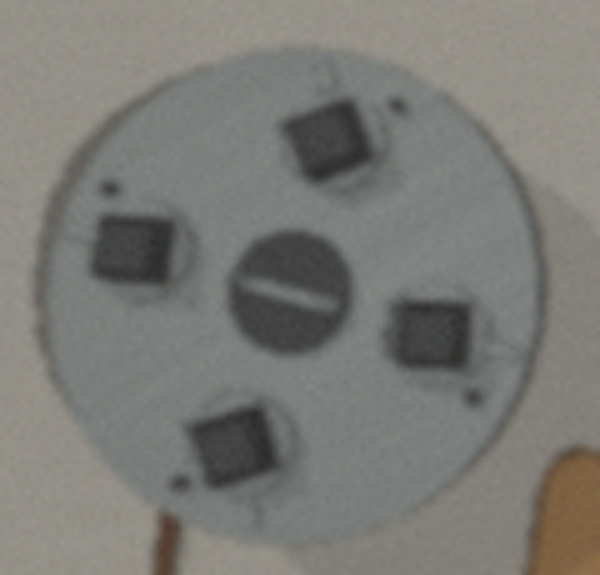

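View pics/top0_key.png

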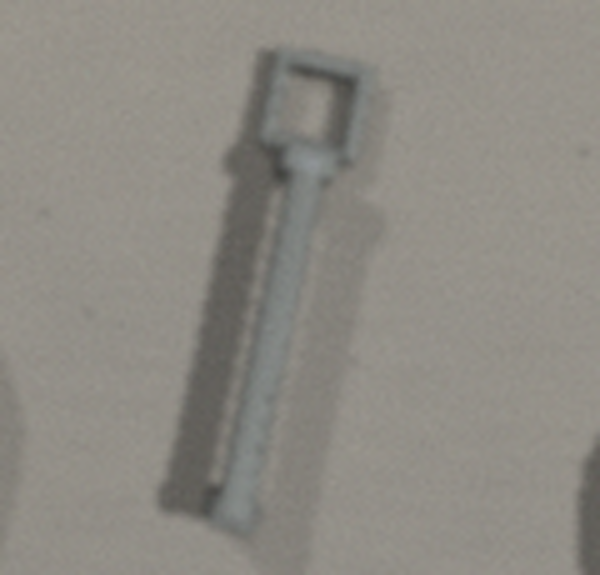

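View pics/sc0_jar.png

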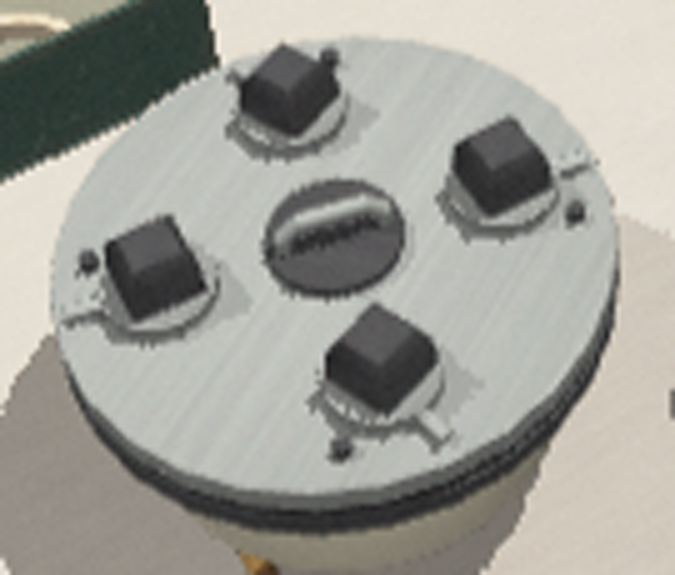

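```bash
cat > h.py <<'E'
import numpy as np,cv2
from workcell import arm
CI={n:arm.camera_info(n) for n in("top","scene")}
def proj(ci,X):
    X=np.atleast_2d(X); c=X@ci["R"].T+ci["t"]; p=c@ci["intrinsics"].T; return p[:,:2]/p[:,2:]
def unproj(ci,uv,z):
    uv=np.atleast_2d(uv); d=np.c_[uv,np.ones(len(uv))]@np.linalg.inv(ci["intrinsics"]).T@ci["R"]
    o=-ci["R"].T@ci["t"]; s=(z-o[2])/d[:,2]; return o+d*s[:,None]
def grid(img,x0,y0,x1,y1,k,name,step=5):
    c=cv2.resize(img[y0:y1,x0:x1],None,fx=k,fy=k,interpolation=cv2.INTER_CUBIC)
    for x in range(x0-x0%step+step,x1,step):
        X=int((x-x0+.5)*k); cv2.line(c,(X,0),(X,4 if x%10 else 10),(0,0,255),1)
        if x%10==0: cv2.putText(c,str(x),(X-12,20),0,.4,(0,0,255),1)
    for y in range(y0-y0%step+step,y1,step):
        Y=int((y-y0+.5)*k); cv2.line(c,(0,Y),(4 if y%10 else 10,Y),(0,0,255),1)
        if y%10==0: cv2.putText(c,str(y),(12,Y+4),0,.4,(0,0,255),1)
    cv2.imwrite("pics/"+name,c)
E
python3 - <<'E'
from h import *
t=cv2.imread("pics/top0.png");s=cv2.imread("pics/scene0.png")
tops={n:unproj(CI["top"],uv,.127).round(4) for n,uv in dict(L=(140+135/5,200+247/5),R=(140+435/5,200+333/5),T=(140+328/5,200+138/5),B=(140+235/5,200+445/5)).items()}
for k,v in tops.items(): print(k,v,proj(CI["scene"],v))
print(unproj(CI["top"],[(270+318/5,190+105/5),(270+303/5,190+165/5),(270+236/5,190+515/5)],[.022,.054,.054]))
# automatic-free crops
grid(s,160,230,235,290,10,"sA.png"); grid(s,220,245,290,310,10,"sB.png"); 
grid(s,220,280,250,320,10,"sC.png")
grid(t,155,215,235,300,7,"tA.png"); grid(t,310,195,350,300,7,"tK.png"); grid(s,290,195,365,280,9,"sK.png")
E
```

```text
L [[0.5064 0.1343 0.127 ]] [[192.16252562 276.65625306]]
R [[0.4753 0.0105 0.127 ]] [[260.89922991 256.79280444]]
T [[0.5527 0.0581 0.127 ]] [[218.00411852 242.22592454]]
B [[0.4288 0.0886 0.127 ]] [[236.76785949 294.35840534]]
[[ 0.60642317 -0.21285047  0.022     ]
 [ 0.57546148 -0.20330786  0.054     ]
 [ 0.4225884  -0.17607774  0.054     ]]
```

View pics/tA.png

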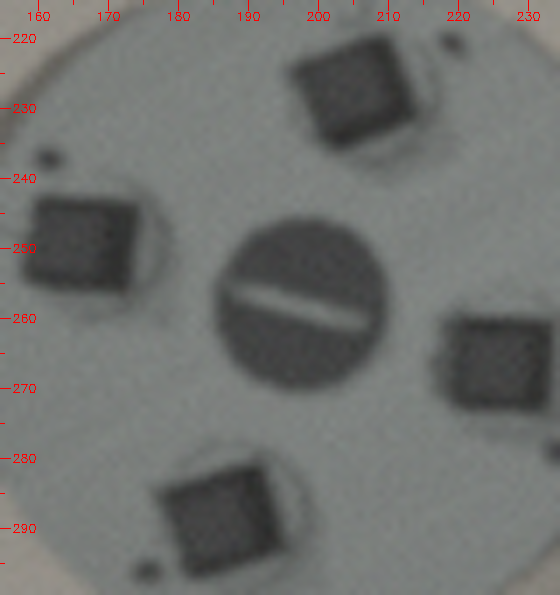

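View pics/sA.png

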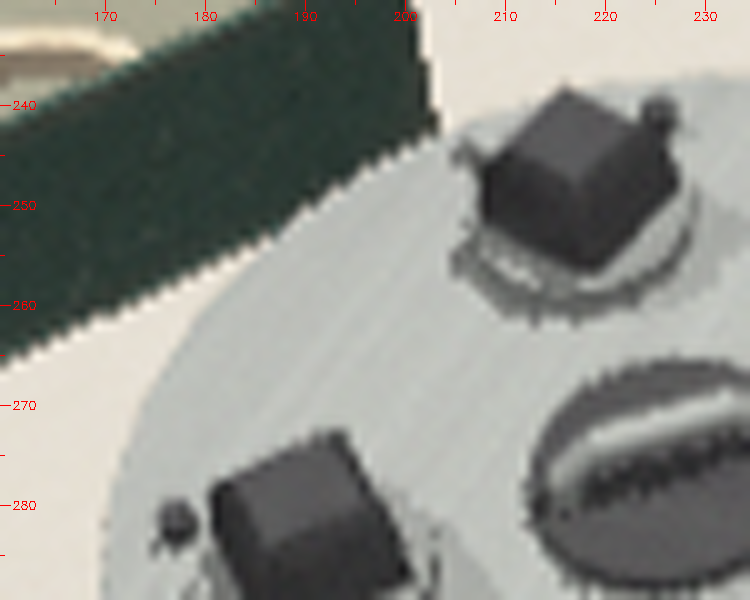

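View pics/sB.png

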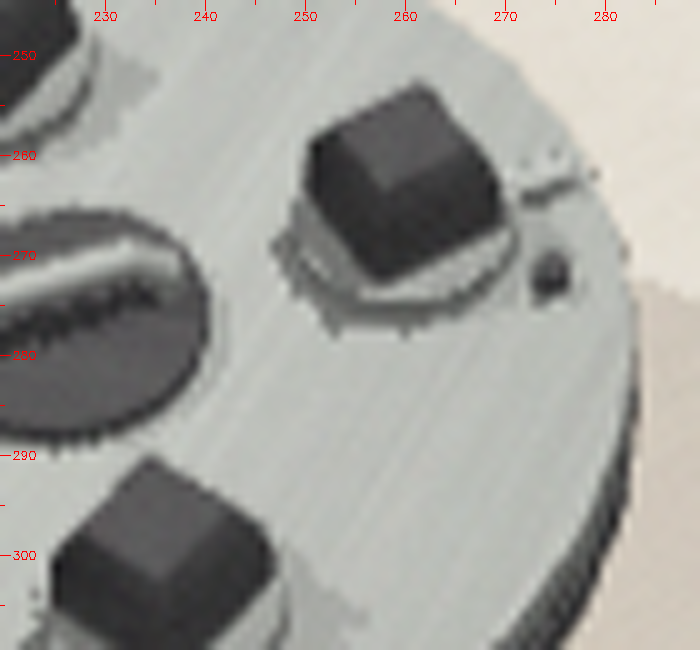

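View pics/tK.png

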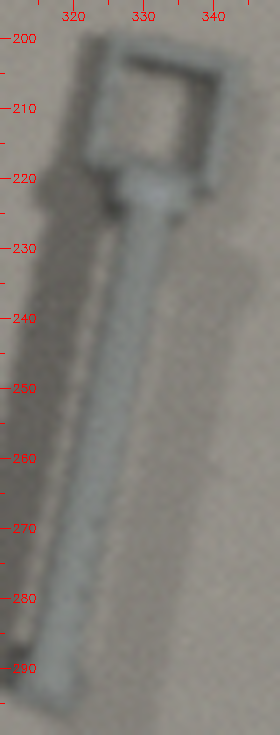

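View pics/sK.png

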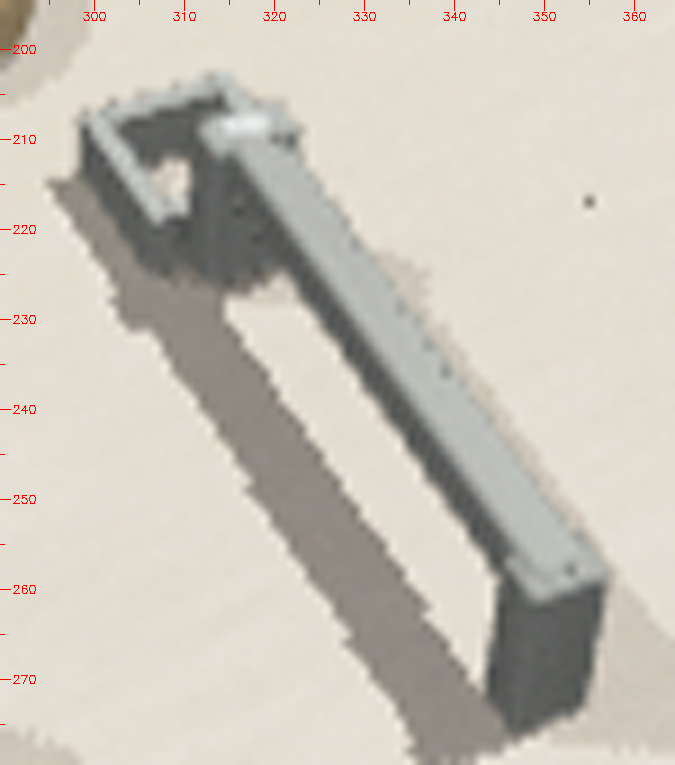

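```bash
cat > fit.py <<'E'
from h import *
from scipy.optimize import minimize, least_squares
def hull_pts(c,yaw):
    P=[]
    for s,z in((14,.106),(12.75,.121),(9,.127)):
        for a,b in((1,1),(1,-1),(-1,-1),(-1,1)):
            x,y=a*s/1e3,b*s/1e3
            P.append([c[0]+x*np.cos(yaw)-y*np.sin(yaw),c[1]+x*np.sin(yaw)+y*np.cos(yaw),z])
    return np.array(P)
SS=16
def centers(p): return [np.array([p[0]+.065*np.cos(p[2]+np.pi/4+k*np.pi/2),p[1]+.065*np.sin(p[2]+np.pi/4+k*np.pi/2)]) for k in range(4)]
def mask(ci,c,yaw,box):
    x0,y0,x1,y1=box
    uv=proj(ci,hull_pts(c,yaw))
    h=cv2.convexHull((((uv-[x0,y0]+.5)*SS)).astype(np.float32))
    m=np.zeros(((y1-y0)*SS,(x1-x0)*SS),np.float32); cv2.fillConvexPoly(m,np.round(h).astype(np.int32),1)
    m=cv2.resize(m,(x1-x0,y1-y0),interpolation=cv2.INTER_AREA)
    return cv2.GaussianBlur(m,(0,0),.6)
def cost_head(q,views,boxes,ths):
    e=0
    for (ci,g),b,(lo,hi) in zip(views,boxes,ths):
        I=g[b[1]:b[3],b[0]:b[2]]; D=np.clip((hi-I)/(hi-lo),0,1)
        e+=((mask(ci,q[:2],q[2],b)-D)**2).sum()
    return e
E
python3 - <<'E'
from fit import *
t=cv2.imread("pics/top0.png",0).astype(float);s=cv2.imread("pics/scene0.png",0).astype(float)
jar0=(.4908,.0724)
C0=dict(L=(.505,.135,0),R=(.475,.0115,0),T=(.553,.058,.3),B=(.429,.089,.3))
for vs in ("top","scene","both"):
  res={}
  for n,c in C0.items():
    best=None
    V=[];B=[];T=[]
    for nm,g,th in(("top",t,(60,130)),("scene",s,(85,150))):
        if vs not in(nm,"both"):continue
        uv=proj(CI[nm],hull_pts(c[:2],c[2])); m=uv.mean(0).astype(int); r=12 if nm=="top" else 14
        V.append((CI[nm],g));B.append((m[0]-r,m[1]-r,m[0]+r,m[1]+r));T.append(th)
    for a in (0,.4,.8,1.2):
        r=minimize(cost_head,[c[0],c[1],a],args=(V,B,T),method="Nelder-Mead",options=dict(initial_simplex=[[c[0],c[1],a],[c[0]+.003,c[1],a],[c[0],c[1]+.003,a],[c[0],c[1],a+.2]]))
        if best is None or r.fun<best.fun: best=r
    res[n]=best.x; print(vs,n,best.x[:2].round(4),round(np.degrees(best.x[2])%90,1),round(best.fun,1))
  P=[res[k] for k in "LTRB"]
  # jar fit; loop line 1-3 = L,R
  f=lambda p:np.concatenate([[p[0]+.065*np.cos(p[2]-k*np.pi/2)-P[k][0],p[1]+.065*np.sin(p[2]-k*np.pi/2)-P[k][1]] for k in range(4)])
  o=least_squares(f,[.49,.073,1.3]); print("jar",o.x.round(4),"dirL",np.degrees(o.x[2]).round(2),"resid mm",(o.fun*1e3).round(1))
# key
def kp(p,P):
    P=np.atleast_2d(P)/1e3; c,s_=np.cos(p[2]),np.sin(p[2]); return np.c_[p[0]+c*P[:,0]-s_*P[:,1],p[1]+s_*P[:,0]+c*P[:,1],P[:,2]]
M=[("top",(128,23,22),(325.5,200)),("top",(128,-23,22),(344,203)),("top",(82,23,22),(321.5,218)),("top",(82,-23,22),(339.5,222)),
("top",(-91,0,54),(318,294.5)),
("scene",(128,23,22),(299,208)),("scene",(128,-23,22),(314.5,203)),("scene",(-91,0,54),(351.5,260)),("scene",(-91,8,0),(347,276))]
for vs in("top","scene","both"):
  f=lambda p:np.concatenate([proj(CI[v],kp(p,X))[0]-uv for v,X,uv in M if vs in(v,"both")])
  o=least_squares(f,[.5,-.19,0.1]);print("key",vs,o.x[:2].round(4),np.degrees(o.x[2]).round(2),o.fun.round(1))
E
```

```text
top L [0.5065 0.1401] 85.5 23.7
top R [0.4746 0.0151] 0.2 23.5
top T [0.5534 0.0617] 24.6 20.4
top B [0.4279 0.0933] 19.6 26.0
jar [0.4906 0.0776 1.3225] dirL 75.78 resid mm [ 0.1  0.5  0.2 -0.1  0.1 -0.6 -0.3  0.3]
scene L [0.5058 0.1407] 87.0 27.7
scene R [0.4738 0.0149] 88.3 24.9
scene T [0.5527 0.0619] 25.7 34.2
scene B [0.4266 0.0937] 21.7 91.7
jar [0.4897 0.0778 1.3226] dirL 75.78 resid mm [-0.1  0.1  0.  -0.1 -0.  -0.1  0.1  0.1]
both L [0.5061 0.1405] 86.8 52.0
both R [0.4742 0.0149] 89.8 49.4
both T [0.5531 0.0617] 25.4 55.0
both B [0.4271 0.0935] 20.8 120.6
jar [0.4901 0.0777 1.3228] dirL 75.79 resid mm [-0.   0.2  0.  -0.  -0.  -0.2  0.   0.1]
key top [ 0.5049 -0.1926] -10.03 [-0.7 -1.4  0.4 -0.5 -0.4 -0.1  1.3 -0.1 -0.5  2. ]
key scene [ 0.5036 -0.1886] -11.9 [-1.  -0.8  0.5 -0.8  0.9 -0.2 -0.6  1.2]
key both [ 0.5048 -0.1904] -11.21 [-0.5 -1.3  0.5 -0.1 -0.6 -0.1  1.   0.3 -2.4  1.8 -1.2 -1.1  0.2 -1.2
  1.7 -1.1  0.2  0.4]
```

```bash
cat >> h.py <<'E'
J=dict(L=np.array([.5061,.1405]),R=np.array([.4742,.0149]),T=np.array([.5531,.0617]),B=np.array([.4271,.0936]))
from scipy.spatial.transform import Rotation as Ro
def Rt(yaw):  # deg, key yaw
    a=np.radians(yaw); c,s=np.cos(a),np.sin(a)
    return np.array([[0,-s,c],[0,c,s],[-1,0,0.]])
def inc(x,y,z,yaw):
    o=arm.get_obs(); R=o["ee_rot"]; d=R.T@(np.array([x,y,z])-o["tool_pos"])*100
    r=Ro.from_matrix(R.T@Rt(yaw)).as_rotvec()
    print("yaw now",round(np.degrees(np.arctan2(R[1,2],R[0,2])),2),"pos",o["tool_pos"].round(4),"d cm",d.round(2),"r",r.round(4),"t",o["time"])
E
python3 -c "
from h import *
inc(.5045,-.191,.15,-11)"
```

```text
yaw now -162.48 pos [ 0.1731 -0.5481  0.2309] d cm [  8.11 -24.07 -42.36] r [-2.6438e+00 -1.1000e-03  3.0000e-04] t 0.15
```

Request:
play_rows(
  increments=[
    {"rx": -2.64, "dy": -24, "dz": -42.4, "dx": 2, "hand": 1},
    {"rx": -2.64, "dy": -24, "dz": -42.4, "dx": 2, "hand": 1},
    {"rx": -2.64, "dy": -24, "dz": -42.4, "dx": 2, "hand": 1},
    {"rx": -2.64, "dy": -24, "dz": -42.4, "dx": 2, "hand": 1},
    {"rx": -2.64, "dy": -24, "dz": -42.4, "dx": 2, "hand": 1},
  ],
)

```text
$.increments[0]: bad value
```

```bash
python3 -c "
from h import *
inc(.5045,-.191,.15,-11);print(arm.get_obs()['qpos'])"
```

```text
yaw now -162.48 pos [ 0.1731 -0.5481  0.2309] d cm [  8.11 -24.07 -42.36] r [-2.6438e+00 -1.1000e-03  3.0000e-04] t 0.15
[70.08962496 40.50495099 -1.58202646 85.07787213  1.25901409 54.48294666
 -4.32588951]
```

Request:
play_rows(
  increments=[
    {"rx": -0.12, "ry": 0, "rz": 0, "dy": -2, "dz": -3.5, "dx": 0, "hand": 1},
    {"rx": -0.24, "ry": 0, "rz": 0, "dy": -4, "dz": -7, "dx": 0, "hand": 1},
    {"rx": -0.36, "ry": 0, "rz": 0, "dy": -6, "dz": -10.5, "dx": 0, "hand": 1},
    {"rx": -0.48, "ry": 0, "rz": 0, "dy": -8, "dz": -14, "dx": 0, "hand": 1},
    {"rx": -0.6, "ry": 0, "rz": 0, "dy": -10, "dz": -17.5, "dx": 0, "hand": 1},
  ],
)

```text
time: 0.57
tool_pos: [0.3108, -0.3986, 0.2313]
ee_rot: [[0.0, 0.791, -0.612], [0.0, -0.612, -0.791], [-1.0, -0.0, -0.0]]
force: [1.7, -2.3, -0.1]
width: 0.999
```

```bash
python3 -c "
from h import *
inc(.5045,-.191,.15,-11);print(arm.get_obs()['qpos'])"
```

```text
yaw now -127.77 pos [ 0.3108 -0.3986  0.2313] d cm [  8.13   2.6  -28.28] r [-2.038 -0.    -0.   ] t 0.5667
[ 54.36724971  34.73297658 -10.45089805  99.19026044   8.14609197
  46.81554536   2.38539879]
```

Request:
play_rows(
  increments=[
    {"rx": -0.12, "ry": 0, "rz": 0, "dy": 0.5, "dz": -5, "dx": 0, "hand": 1},
    {"rx": -0.24, "ry": 0, "rz": 0, "dy": 1, "dz": -9, "dx": 0, "hand": 1},
    {"rx": -0.36, "ry": 0, "rz": 0, "dy": 1.5, "dz": -13, "dx": 0, "hand": 1},
    {"rx": -0.48, "ry": 0, "rz": 0, "dy": 2, "dz": -16, "dx": 0, "hand": 1},
    {"rx": -2, "ry": 0, "rz": 0, "dy": 2.6, "dz": -28, "dx": 0, "hand": 1},
  ],
)

```text
time: 0.98
tool_pos: [0.4526, -0.2544, 0.2312]
ee_rot: [[-0.0, 0.998, -0.055], [-0.0, -0.055, -0.998], [-1.0, -0.0, 0.0]]
force: [0.1, -1.4, 0.1]
width: 0.999
```

```bash
python3 -c "
from h import *
inc(.5045,-.191,.15,-11);print(arm.get_obs()['qpos'])"
```

```text
yaw now -93.16 pos [ 0.4526 -0.2544  0.2312] d cm [ 8.12  4.83 -6.62] r [-1.4339e+00  3.0000e-04  4.0000e-04] t 0.9833
[ 36.35579698  36.43594795 -19.0946372   96.35081236  14.79436674
  49.70386632   7.94215028]
```

Request:
play_rows(
  increments=[
    {"rx": -1.43, "ry": 0, "rz": 0, "dy": 4.8, "dz": -6.6, "dx": 4, "hand": 1},
    {"rx": -1.43, "ry": 0, "rz": 0, "dy": 4.8, "dz": -6.6, "dx": 4, "hand": 1},
    {"rx": -1.43, "ry": 0, "rz": 0, "dy": 4.8, "dz": -6.6, "dx": 4, "hand": 1},
    {"rx": -1.43, "ry": 0, "rz": 0, "dy": 4.8, "dz": -6.6, "dx": 4, "hand": 1},
    {"rx": -1.43, "ry": 0, "rz": 0, "dy": 4.8, "dz": -6.6, "dx": 4, "hand": 1},
  ],
)

```text
time: 1.4
tool_pos: [0.5038, -0.1913, 0.1907]
ee_rot: [[-0.001, 0.84, 0.542], [0.001, 0.542, -0.84], [-1.0, -0.001, -0.001]]
force: [0.3, 0.5, 0.1]
width: 1.002
```

```bash
python3 -c "
from h import *
inc(.5045,-.191,.15,-11);print(arm.get_obs()['qpos'])"
```

```text
yaw now -57.18 pos [ 0.5038 -0.1913  0.1907] d cm [4.07 0.08 0.02] r [-8.061e-01 -1.100e-03  1.000e-04] t 1.4
[ 32.04116715  42.27250292 -27.76269545  95.36518511  24.65923211
  48.61311202  26.67213998]
```

Request:
play_rows(
  increments=[
    {"rx": -0.806, "ry": 0, "rz": 0, "dy": 0.1, "dz": 0, "dx": 4, "hand": 1},
    {"rx": -0.806, "ry": 0, "rz": 0, "dy": 0.1, "dz": 0, "dx": 4, "hand": 1},
    {"rx": -0.806, "ry": 0, "rz": 0, "dy": 0.1, "dz": 0, "dx": 4, "hand": 1},
    {"rx": -0.806, "ry": 0, "rz": 0, "dy": 0.1, "dz": 0, "dx": 4, "hand": 1},
    {"rx": -0.806, "ry": 0, "rz": 0, "dy": 0.1, "dz": 0, "dx": 4, "hand": 1},
  ],
)

```text
time: 1.82
tool_pos: [0.5043, -0.1917, 0.151]
ee_rot: [[-0.0, 0.366, 0.931], [0.0, 0.931, -0.366], [-1.0, 0.0, -0.001]]
force: [-0.1, -0.8, -0.2]
width: 0.998
```

Request:
play_rows(
  increments=[
    {"rx": -0.18, "ry": 0, "rz": 0, "dy": 0, "dz": 0, "dx": 0, "hand": 1},
    {"rx": -0.18, "ry": 0, "rz": 0, "dy": 0, "dz": 0, "dx": 0, "hand": 1},
  ],
)

```text
time: 1.98
tool_pos: [0.5043, -0.1918, 0.1511]
ee_rot: [[-0.0, 0.192, 0.981], [0.0, 0.981, -0.192], [-1.0, 0.0, -0.0]]
force: [-0.2, -0.1, 0.3]
width: 0.999
```

```bash
python3 -c "
from h import *
inc(.5045,-.191,.03,-11);print(arm.get_obs()['qpos'])
o=arm.get_obs(); ci=arm.camera_info('wrist'); np.savez('w1.npz',**ci); im=arm.snapshot('wrist'); cv2.imwrite('pics/w1.png',im[:,:,::-1])
"
```

```text
yaw now -11.09 pos [ 0.5043 -0.1918  0.1511] d cm [1.211e+01 8.000e-02 1.000e-02] r [-0.0015 -0.0004 -0.0002] t 1.9833
[ 37.34694499  47.92189711 -38.87894812  97.63004016  38.3853539
  48.5854685   60.2085961 ]
```

View pics/w1.png

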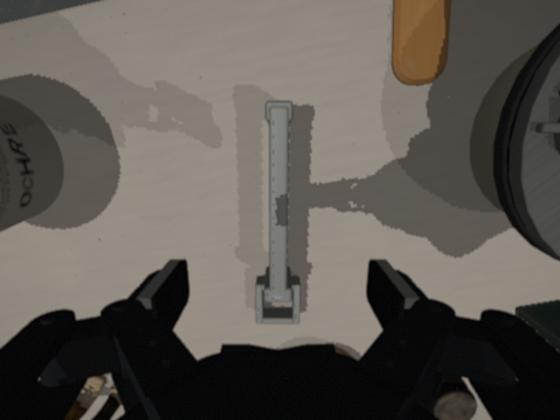

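```bash
python3 -c "
from h import *
w=cv2.imread('pics/w1.png'); grid(w,240,85,320,165,7,'w1a.png'); grid(w,240,260,320,335,7,'w1b.png')"
```

```text
(no output)
```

View pics/w1a.png

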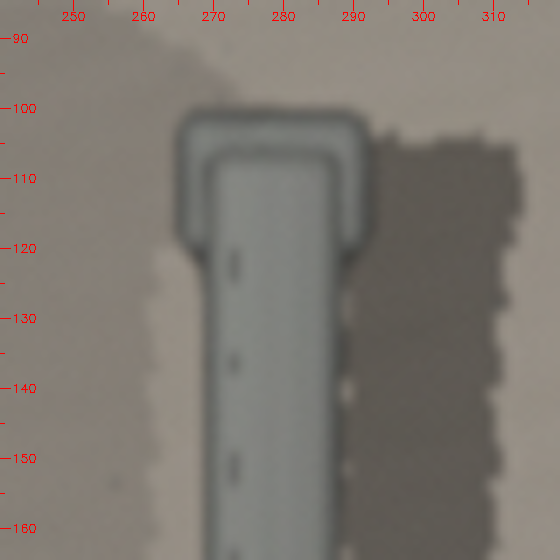

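View pics/w1b.png

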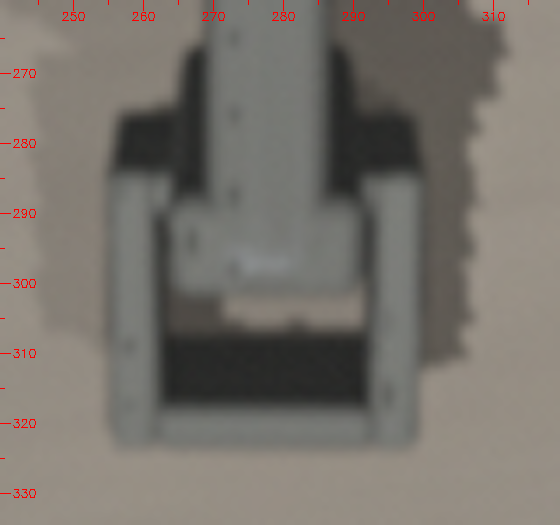

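```bash
cat >> h.py <<'E'
def kp(p,P):
    P=np.atleast_2d(P)/1e3; c,s_=np.cos(p[2]),np.sin(p[2]); return np.c_[p[0]+c*P[:,0]-s_*P[:,1],p[1]+s_*P[:,0]+c*P[:,1],P[:,2]]
E
python3 -c "
from h import *
ci=np.load('w1.npz')
from scipy.optimize import least_squares
print(unproj(ci,[(278.7,140),(277.7,270),(277,323),(278.5,101)],[.054,.054,.022,.054]))
M=[((128,23,22),(299,323.5)),((128,-23,22),(255,323.5)),((-91,0,54),(278.5,101))]
for M in (M,[((128,-23,22),(299,323.5)),((128,23,22),(255,323.5)),((-91,0,54),(278.5,101))]):
  o=least_squares(lambda p:np.concatenate([proj(ci,kp(p,X))[0]-uv for X,uv in M]),[.5,-.19,-.19]);print(o.x[:2],np.degrees(o.x[2]),o.fun.round(1))
"
```

```text
[[ 0.4439677  -0.17899406  0.054     ]
 [ 0.55275949 -0.20124196  0.054     ]
 [ 0.62749201 -0.21672502  0.022     ]
 [ 0.41581519 -0.17362328  0.054     ]]
[ 0.50403727 -0.19158708] -11.501437267581135 [-0.2  1.3  0.2  1.  -0.  -1.4]
[ 0.50450939 -0.1916753 ] -11.514284482181113 [-43.9   1.4  43.8   1.7   0.   -0.7]
```

Request:
play_rows(
  increments=[
    {"rx": 0.007, "ry": 0, "rz": 0, "dy": 0, "dz": 0, "dx": 4, "hand": 1},
    {"rx": 0.007, "ry": 0, "rz": 0, "dy": 0, "dz": 0, "dx": 8, "hand": 1},
    {"rx": 0.007, "ry": 0, "rz": 0, "dy": 0, "dz": 0, "dx": 11, "hand": 0.6},
    {"rx": 0.007, "ry": 0, "rz": 0, "dy": 0, "dz": 0, "dx": 12.1, "hand": 0.4},
    {"rx": 0.007, "ry": 0, "rz": 0, "dy": 0, "dz": 0, "dx": 12.1, "hand": 0},
  ],
)

```text
time: 2.45
tool_pos: [0.5035, -0.1912, 0.0286]
ee_rot: [[-0.003, 0.207, 0.978], [0.001, 0.978, -0.207], [-1.0, 0.0, -0.003]]
force: [-0.0, -0.4, -0.1]
width: 0.603
```

Request:
play_rows(
  increments=[
    {"rx": 0, "ry": 0, "rz": 0, "dy": 0, "dz": 0, "dx": 0, "hand": 0},
    {"rx": 0, "ry": 0, "rz": 0, "dy": 0, "dz": 0, "dx": 0, "hand": 0},
    {"rx": 0, "ry": 0, "rz": 0, "dy": 0, "dz": 0, "dx": 0, "hand": 0},
    {"rx": 0, "ry": 0, "rz": 0, "dy": 0, "dz": 0, "dx": 0, "hand": 0},
  ],
)

```text
time: 2.78
tool_pos: [0.5052, -0.1918, 0.0321]
ee_rot: [[0.003, 0.206, 0.978], [-0.001, 0.978, -0.206], [-1.0, -0.0, 0.003]]
force: [-1.6, 1.0, 10.7]
width: 0.179
```

```bash
python3 -c "
from h import *
inc(.504,-.1916,.2,-11.5);print(arm.get_obs()['qpos'])
"
```

```text
yaw now -11.91 pos [ 0.5052 -0.1918  0.0321] d cm [-1.679e+01 -1.000e-02 -8.000e-02] r [-0.0072  0.0026  0.    ] t 2.7833
[ 32.80968221  57.83435377 -29.83615741 101.81320152  48.81194362
  34.01887797  50.54265191]
```

Request:
play_rows(
  increments=[
    {"rx": 0, "ry": 0, "rz": 0, "dy": 0, "dz": 0, "dx": -3, "hand": 0},
    {"rx": 0, "ry": 0, "rz": 0, "dy": 0, "dz": 0, "dx": -6.5, "hand": 0},
    {"rx": 0, "ry": 0, "rz": 0, "dy": 0, "dz": 0, "dx": -10, "hand": 0},
    {"rx": 0, "ry": 0, "rz": 0, "dy": 0, "dz": 0, "dx": -14, "hand": 0},
    {"rx": 0, "ry": 0, "rz": 0, "dy": 0, "dz": 0, "dx": -17, "hand": 0},
  ],
)

```text
time: 3.2
tool_pos: [0.5044, -0.1915, 0.2044]
ee_rot: [[0.003, 0.206, 0.979], [-0.0, 0.979, -0.206], [-1.0, 0.0, 0.003]]
force: [-0.0, -0.2, -2.4]
width: 0.173
```

```bash
cat >> h.py <<'E'
def over(n,yaw,z,L=.104,dy=0):
    """increments to put box centre over screw n with key yaw. dy: key box lateral offset in tool y"""
    a=np.radians(yaw); p=J[n]-L*np.array([np.cos(a),np.sin(a)])-dy*np.array([-np.sin(a),np.cos(a)])
    inc(p[0],p[1],z,yaw)
E
python3 -c "
from h import *
over('T',25.4,.2)
ci=arm.camera_info('wrist'); np.savez('w2.npz',**ci); cv2.imwrite('pics/w2.png',arm.snapshot('wrist')[:,:,::-1])
cv2.imwrite('pics/top2.png',arm.snapshot('top')[:,:,::-1])
"
```

```text
yaw now -11.9 pos [ 0.5044 -0.1915  0.2044] d cm [ 0.42 19.47 -8.73] r [-6.509e-01  2.500e-03  5.000e-04] t 3.2
```

View pics/w2.png

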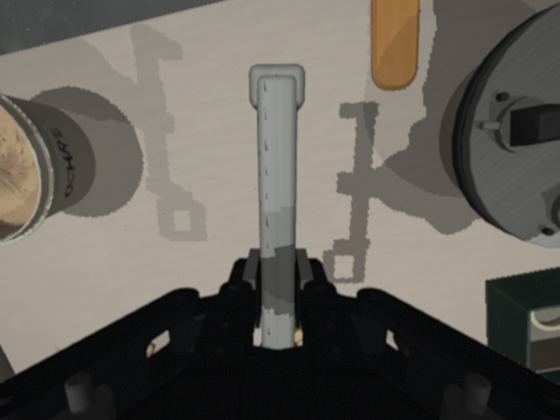

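Request:
play_rows(
  increments=[
    {"rx": -0.12, "ry": 0, "rz": 0, "dy": 3.9, "dz": -1.5, "dx": 0.2, "hand": 0},
    {"rx": -0.24, "ry": 0, "rz": 0, "dy": 7.8, "dz": -3.3, "dx": 0.4, "hand": 0},
    {"rx": -0.36, "ry": 0, "rz": 0, "dy": 11.7, "dz": -5.1, "dx": 0.4, "hand": 0},
    {"rx": -0.48, "ry": 0, "rz": 0, "dy": 15.6, "dz": -6.9, "dx": 0.4, "hand": 0},
    {"rx": -0.6, "ry": 0, "rz": 0, "dy": 19.5, "dz": -8.7, "dx": 0.4, "hand": 0},
  ],
)

```text
time: 3.72
tool_pos: [0.4597, 0.0132, 0.1968]
ee_rot: [[0.001, -0.387, 0.922], [-0.0, 0.922, 0.387], [-1.0, -0.001, 0.0]]
force: [1.8, 0.0, -4.1]
width: 0.176
```

Request:
play_rows(
  increments=[
    {"rx": -0.05, "ry": 0, "rz": 0, "dy": 0, "dz": 0, "dx": 0, "hand": 0},
    {"rx": -0.05, "ry": 0, "rz": 0, "dy": 0, "dz": 0, "dx": 0, "hand": 0},
  ],
)

```text
time: 3.88
tool_pos: [0.4603, 0.0135, 0.1969]
ee_rot: [[0.001, -0.434, 0.901], [0.0, 0.901, 0.434], [-1.0, -0.0, 0.001]]
force: [-0.4, -0.6, -2.3]
width: 0.172
```

```bash
python3 -c "
from h import *
over('T',25.4,.175)
print(arm.get_obs()['qpos'])
t=arm.snapshot('top')[:,:,::-1].copy();s=arm.snapshot('scene')[:,:,::-1].copy()
cv2.imwrite('pics/top3.png',t);cv2.imwrite('pics/sc3.png',s)
grid(t,150,200,260,300,7,'t3.png');grid(s,150,180,270,290,6,'s3.png',10)
"
```

```text
yaw now 25.72 pos [0.4603 0.0135 0.1969] d cm [2.19 0.37 0.05] r [0.0056 0.0006 0.0002] t 3.8833
[ 21.92089203  40.90337697 -49.85942404 109.98556587  41.51949558
  49.05339244  65.6691247 ]
```

View pics/t3.png

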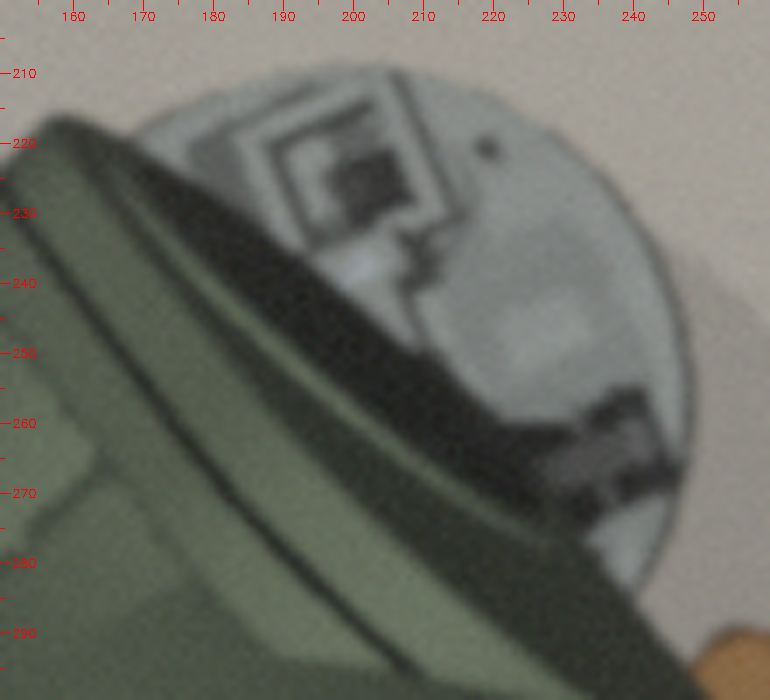

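View pics/s3.png

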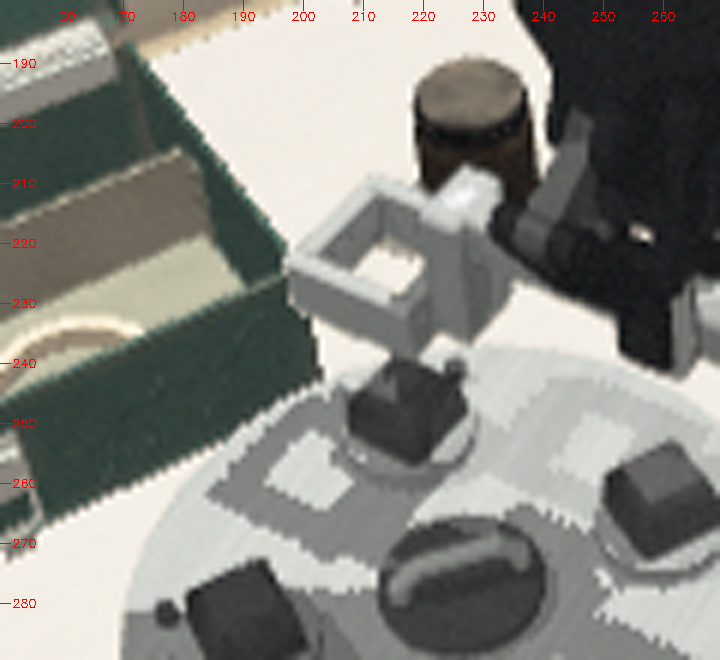

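```bash
python3 -c "
from h import *
o=arm.get_obs();p=o['tool_pos']+.104*o['ee_rot'][:,2];print('pred box',p)
q=np.array([p[0],p[1],.187]);R=o['ee_rot']
C=[q+a*.023*R[:,1]+b*.023*R[:,2] for a,b in((1,1),(-1,1),(-1,-1),(1,-1))]
print(proj(CI['top'],C).round(1).tolist(),proj(CI['scene'],C).round(1).tolist())
print(unproj(CI['top'],[(184.5,218.5),(206.3,210),(215.5,230),(194,236)],.187).mean(0))
"
```

```text
pred box [0.55478588 0.05538228 0.19644604]
[[184.5, 217.8], [206.8, 208.2], [216.0, 230.3], [193.4, 240.1]] [[197.1, 221.9], [212.6, 206.8], [232.8, 215.3], [217.7, 231.1]]
[0.55562239 0.05561842 0.187     ]
```

Request:
play_rows(
  increments=[
    {"rx": 0.005, "ry": 0, "rz": 0, "dy": 0.4, "dz": 0, "dx": 1, "hand": 0},
    {"rx": 0.005, "ry": 0, "rz": 0, "dy": 0.4, "dz": 0, "dx": 3, "hand": 0},
    {"rx": 0.005, "ry": 0, "rz": 0, "dy": 0.4, "dz": 0, "dx": 4.3, "hand": 0},
    {"rx": 0.005, "ry": 0, "rz": 0, "dy": 0.4, "dz": 0, "dx": 4.7, "hand": 0},
    {"rx": 0.005, "ry": 0, "rz": 0, "dy": 0.4, "dz": 0, "dx": 4.7, "hand": 0},
  ],
)

```text
time: 4.4
tool_pos: [0.4588, 0.0146, 0.1489]
ee_rot: [[-0.001, -0.421, 0.907], [-0.0, 0.907, 0.421], [-1.0, 0.0, -0.001]]
force: [-1.0, 0.2, -1.7]
width: 0.175
```

```bash
python3 -c "
from h import *
over('T',25.4,.138);print(arm.get_obs()['force'],arm.get_obs()['torque'])"
```

```text
yaw now 24.9 pos [0.4588 0.0146 0.1489] d cm [1.09 0.21 0.14] r [-0.0087 -0.0012 -0.0003] t 4.4
[-0.95071511  0.18872115 -1.70319628] [-0.00780516  0.00055114 -0.05271779]
```

Request:
play_rows(
  increments=[
    {"rx": -0.005, "ry": 0, "rz": 0, "dy": 0.2, "dz": 0.1, "dx": 0.3, "hand": 0},
    {"rx": -0.005, "ry": 0, "rz": 0, "dy": 0.2, "dz": 0.1, "dx": 0.7, "hand": 0},
    {"rx": -0.005, "ry": 0, "rz": 0, "dy": 0.2, "dz": 0.1, "dx": 1.1, "hand": 0},
    {"rx": -0.005, "ry": 0, "rz": 0, "dy": 0.2, "dz": 0.1, "dx": 1.1, "hand": 0},
  ],
)

```text
time: 4.73
tool_pos: [0.4591, 0.0175, 0.138]
ee_rot: [[0.0, -0.428, 0.904], [-0.0, 0.904, 0.428], [-1.0, -0.0, 0.0]]
force: [1.5, -0.3, -2.0]
width: 0.172
```

```bash
python3 -c "
from h import *
over('T',25.4,.138);print(arm.get_obs()['force'],arm.get_obs()['torque'])
t=arm.snapshot('top')[:,:,::-1].copy();s=arm.snapshot('scene')[:,:,::-1].copy()
grid(s,150,180,270,290,6,'s4.png',10)
"
```

```text
yaw now 25.31 pos [0.4591 0.0175 0.138 ] d cm [-0.   -0.04 -0.02] r [-0.0016  0.0001  0.0001] t 4.7333
[ 1.47235958 -0.33774546 -1.98069677] [-0.05635488 -0.39555247 -0.14922507]
```

View pics/s4.png

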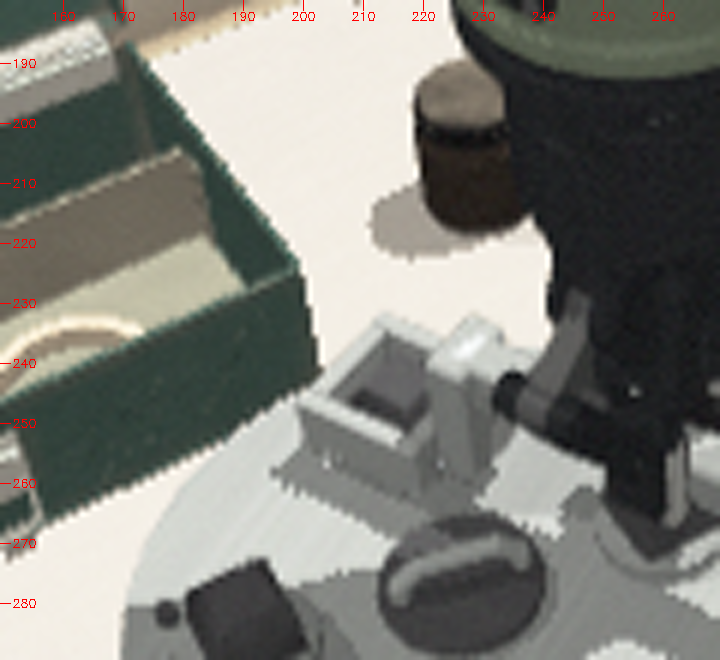

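Request:
play_rows(
  increments=[
    {"rx": 0.12, "ry": 0, "rz": 0, "dy": 1.2, "dz": 0.05, "dx": 0, "hand": 0},
    {"rx": 0.24, "ry": 0, "rz": 0, "dy": 2.43, "dz": 0.28, "dx": 0, "hand": 0},
    {"rx": 0.36, "ry": 0, "rz": 0, "dy": 3.62, "dz": 0.65, "dx": 0, "hand": 0},
    {"rx": 0.48, "ry": 0, "rz": 0, "dy": 4.76, "dz": 1.16, "dx": 0, "hand": 0},
    {"rx": 0.6, "ry": 0, "rz": 0, "dy": 5.83, "dz": 1.8, "dx": 0, "hand": 0},
  ],
)

```text
time: 5.25
tool_pos: [0.4504, 0.0779, 0.1385]
ee_rot: [[0.0, 0.164, 0.986], [-0.001, 0.986, -0.164], [-1.0, -0.001, 0.001]]
force: [5.6, -5.8, -5.8]
width: 0.171
```

```bash
cat >> h.py <<'E'
def st(n):
    o=arm.get_obs(); R=o["ee_rot"]; b=o["tool_pos"]+.104*R[:,2]
    print("yaw",np.degrees(np.arctan2(R[1,2],R[0,2])).round(2),"box-err mm (y,z tool)",((R.T@np.r_[J[n]-b[:2],0])[1:]*1e3).round(1),"z",o["tool_pos"][2].round(4),"F tool",(R.T@o["force"]).round(1),"T",o["torque"].round(2),"t",round(o["time"],2))
E
python3 -c "
from h import *
st('T');over('T',-17,.138)"
```

```text
yaw -9.43 box-err mm (y,z tool) [ 0.8 -0.1] z 0.1385 F tool [ 5.8 -4.8  6.4] T [-1.36 -1.28 -0.13] t 5.25
yaw now -9.43 pos [0.4504 0.0779 0.1385] d cm [0.05 1.45 0.08] r [0.1321 0.0006 0.001 ] t 5.25
```

Request:
play_rows(
  increments=[
    {"rx": 0.07, "ry": 0, "rz": 0, "dy": 0.7, "dz": 0.03, "dx": 0, "hand": 0},
    {"rx": 0.13, "ry": 0, "rz": 0, "dy": 1.4, "dz": 0.08, "dx": 0, "hand": 0},
    {"rx": 0.13, "ry": 0, "rz": 0, "dy": 1.4, "dz": 0.08, "dx": 0, "hand": 0},
  ],
)

```text
time: 5.5
tool_pos: [0.4537, 0.0918, 0.1385]
ee_rot: [[0.0, 0.288, 0.957], [-0.001, 0.957, -0.288], [-1.0, -0.001, 0.001]]
force: [2.8, -7.3, -3.3]
width: 0.172
```

```bash
python3 -c "
from h import *
st('T')"
```

```text
yaw -16.76 box-err mm (y,z tool) [-0.2 -0.1] z 0.1385 F tool [ 3.3 -6.2  4.7] T [-1.87 -0.37 -0.61] t 5.5
```

Request:
play_rows(
  increments=[
    {"rx": -0.12, "ry": 0, "rz": 0, "dy": -1.25, "dz": 0.08, "dx": 0, "hand": 0},
    {"rx": -0.12, "ry": 0, "rz": 0, "dy": -1.25, "dz": 0.08, "dx": -0.5, "hand": 0},
    {"rx": -0.12, "ry": 0, "rz": 0, "dy": -1.25, "dz": 0.08, "dx": -2, "hand": 0},
    {"rx": -0.12, "ry": 0, "rz": 0, "dy": -1.25, "dz": 0.08, "dx": -4, "hand": 0},
    {"rx": -0.12, "ry": 0, "rz": 0, "dy": -1.25, "dz": 0.08, "dx": -5.5, "hand": 0},
  ],
)

```text
time: 5.92
tool_pos: [0.4504, 0.0798, 0.1947]
ee_rot: [[0.0, 0.167, 0.986], [0.001, 0.986, -0.167], [-1.0, 0.001, -0.0]]
force: [0.1, -0.2, -3.0]
width: 0.175
```

```bash
python3 -c "
from h import *
st('T'); over('B',-69.2,.19)
t=arm.snapshot('top')[:,:,::-1].copy();s=arm.snapshot('scene')[:,:,::-1].copy()
cv2.imwrite('pics/top5.png',t);cv2.imwrite('pics/sc5.png',s)
grid(s,150,180,290,320,5,'s5.png',10)
"
```

```text
yaw -9.61 box-err mm (y,z tool) [-0.7  0.2] z 0.1947 F tool [ 3.  -0.1  0.1] T [-0.01 -0.02 -0.04] t 5.92
yaw now -9.61 pos [0.4504 0.0798 0.1947] d cm [ 0.47  9.94 -7.8 ] r [ 1.04e+00 -4.00e-04 -5.00e-04] t 5.9167
```

View pics/s5.png

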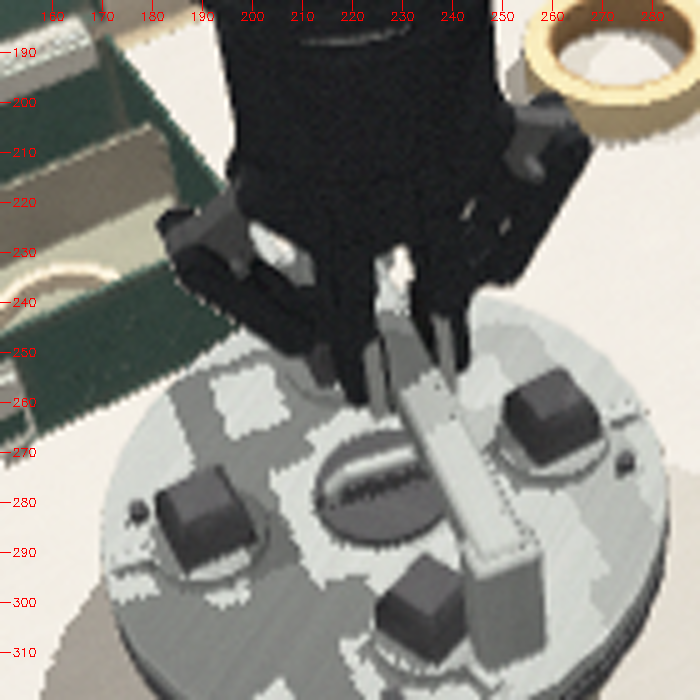

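Request:
play_rows(
  increments=[
    {"rx": 0.12, "ry": 0, "rz": 0, "dy": 2, "dz": -1.6, "dx": 0, "hand": 0},
    {"rx": 0.24, "ry": 0, "rz": 0, "dy": 4, "dz": -3.2, "dx": 0, "hand": 0},
    {"rx": 0.36, "ry": 0, "rz": 0, "dy": 6, "dz": -4.8, "dx": 0, "hand": 0},
    {"rx": 0.48, "ry": 0, "rz": 0, "dy": 8, "dz": -6.4, "dx": 0, "hand": 0},
    {"rx": 0.6, "ry": 0, "rz": 0, "dy": 9.9, "dz": -7.8, "dx": 0, "hand": 0},
  ],
)

```text
time: 6.43
tool_pos: [0.3892, 0.1912, 0.1928]
ee_rot: [[-0.0, 0.699, 0.715], [-0.0, 0.715, -0.699], [-1.0, -0.0, -0.0]]
force: [0.4, 0.7, -2.4]
width: 0.174
```

Request:
play_rows(
  increments=[
    {"rx": 0.12, "ry": 0, "rz": 0, "dy": 0, "dz": 0, "dx": 0, "hand": 0},
    {"rx": 0.24, "ry": 0, "rz": 0, "dy": 0, "dz": 0, "dx": 0, "hand": 0},
    {"rx": 0.36, "ry": 0, "rz": 0, "dy": 0, "dz": 0, "dx": 0, "hand": 0},
    {"rx": 0.44, "ry": 0, "rz": 0, "dy": 0, "dz": 0, "dx": 0, "hand": 0},
    {"rx": 0.44, "ry": 0, "rz": 0, "dy": 0, "dz": 0, "dx": 0.5, "hand": 0},
  ],
)

```text
time: 6.85
tool_pos: [0.3902, 0.1904, 0.1882]
ee_rot: [[0.001, 0.936, 0.351], [0.0, 0.351, -0.936], [-1.0, 0.001, 0.0]]
force: [-1.1, 0.4, -3.5]
width: 0.173
```

```bash
python3 -c "
from h import *
st('B'); over('B',-69.2,.15); print(arm.get_obs()['qpos'])
t=arm.snapshot('top')[:,:,::-1].copy();s=arm.snapshot('scene')[:,:,::-1].copy()
cv2.imwrite('pics/top6.png',t);cv2.imwrite('pics/sc6.png',s)
grid(s,150,180,290,340,4,'s6.png',10)
grid(t,140,200,260,315,6,'t6.png',10)
"
```

```text
yaw -69.43 box-err mm (y,z tool) [ 0.5 -0.4] z 0.1882 F tool [ 3.5 -0.9 -0.8] T [ 0.01 -0.05 -0.01] t 6.85
yaw now -69.43 pos [0.3902 0.1904 0.1882] d cm [ 3.82  0.01 -0.04] r [-0.004   0.0002 -0.0007] t 6.85
[-18.99258198  34.02967847 -18.77413089 116.0266174   19.43069992
  32.85964715 -30.65549865]
```

View pics/s6.png

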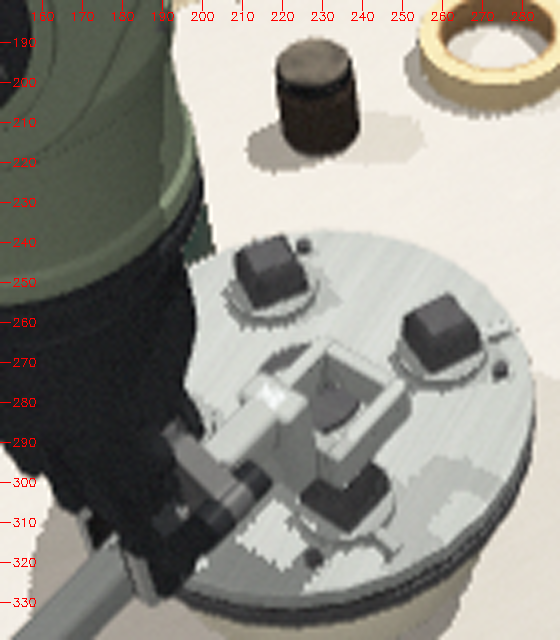

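View pics/t6.png

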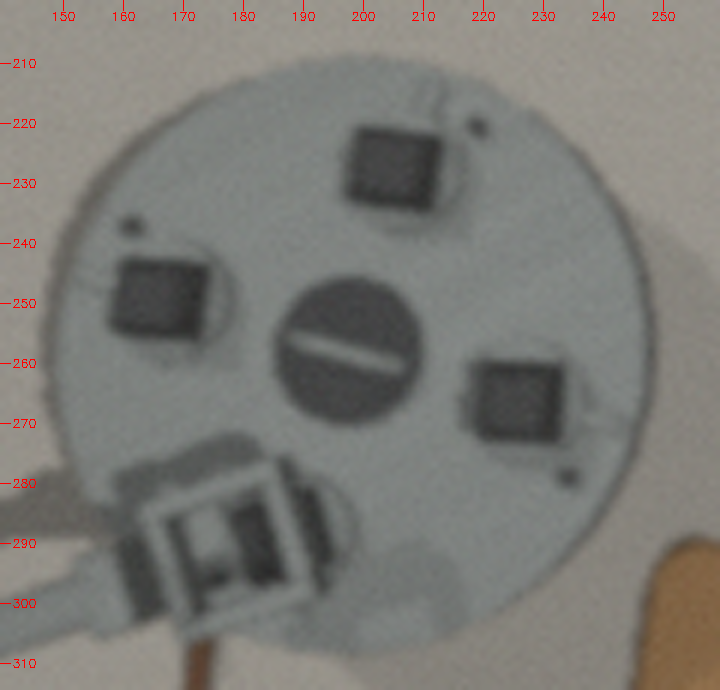

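```bash
cat >> fit.py <<'E'
def fithead(n,t,s,use=("top","scene"),fixc=True):
    c=J[n]; out=[]
    for vs in [(u,) for u in use]+([use] if len(use)>1 else []):
        V=[];B=[];T=[]
        for nm,g,th in(("top",t,(60,130)),("scene",s,(85,150))):
            if nm not in vs: continue
            uv=proj(CI[nm],hull_pts(c,0)); m=uv.mean(0).astype(int); r=12 if nm=="top" else 14
            V.append((CI[nm],g));B.append((m[0]-r,m[1]-r,m[0]+r,m[1]+r));T.append(th)
        best=None
        for a in (0,.4,.8,1.2):
            r=minimize(cost_head,[c[0],c[1],a],args=(V,B,T),method="Nelder-Mead",options=dict(initial_simplex=[[c[0],c[1],a],[c[0]+.003,c[1],a],[c[0],c[1]+.003,a],[c[0],c[1],a+.2]]))
            if best is None or r.fun<best.fun: best=r
        out.append((vs,best.x[:2].round(4).tolist(),round(np.degrees(best.x[2])%90,1),round(best.fun,1)))
    print(n,out)
E
python3 -c "
from fit import *
t=cv2.imread('pics/top6.png',0).astype(float);s=cv2.imread('pics/sc6.png',0).astype(float)
for n in 'TLR': fithead(n,t,s)"
```

```text
T [(('top',), [0.5534, 0.0619], np.float64(82.5), np.float64(14.1)), (('scene',), [0.5529, 0.0616], np.float64(82.8), np.float64(38.3)), (('top', 'scene'), [0.5532, 0.0616], np.float64(83.0), np.float64(53.1))]
L [(('top',), [0.5063, 0.1401], np.float64(85.7), np.float64(17.7)), (('scene',), [0.5087, 0.1482], np.float64(43.9), np.float64(301.5)), (('top', 'scene'), [0.5074, 0.142], np.float64(3.5), np.float64(347.7))]
R [(('top',), [0.4745, 0.0152], np.float64(0.6), np.float64(18.6)), (('scene',), [0.4739, 0.0146], np.float64(88.9), np.float64(17.7)), (('top', 'scene'), [0.4742, 0.0147], np.float64(89.1), np.float64(37.5))]
```

Request:
play_rows(
  increments=[
    {"rx": 0, "ry": 0, "rz": 0, "dy": 0, "dz": 0, "dx": 1.5, "hand": 0},
    {"rx": 0, "ry": 0, "rz": 0, "dy": 0, "dz": 0, "dx": 3, "hand": 0},
    {"rx": 0, "ry": 0, "rz": 0, "dy": 0, "dz": 0, "dx": 4, "hand": 0},
    {"rx": 0, "ry": 0, "rz": 0, "dy": 0, "dz": 0, "dx": 5, "hand": 0},
    {"rx": 0, "ry": 0, "rz": 0, "dy": 0, "dz": 0, "dx": 5, "hand": 0},
  ],
)

```text
time: 7.37
tool_pos: [0.3898, 0.1901, 0.1369]
ee_rot: [[-0.002, 0.934, 0.358], [-0.001, 0.358, -0.934], [-1.0, -0.002, -0.0]]
force: [0.8, -0.6, -0.6]
width: 0.173
```

```bash
python3 -c "
from h import *
st('B'); over('B',-114.5,.138)"
```

```text
yaw -69.02 box-err mm (y,z tool) [ 0.3 -0.6] z 0.1369 F tool [0.6 0.6 0.8] T [-0.38 -0.29 -0.01] t 7.37
yaw now -69.02 pos [0.3898 0.1901 0.1369] d cm [-0.13  7.44  3.05] r [7.938e-01 7.000e-04 1.800e-03] t 7.3667
```

Request:
play_rows(
  increments=[
    {"rx": 0.12, "ry": 0, "rz": 0, "dy": 1.27, "dz": 0.05, "dx": 0, "hand": 0},
    {"rx": 0.24, "ry": 0, "rz": 0, "dy": 2.5, "dz": 0.25, "dx": 0, "hand": 0},
    {"rx": 0.36, "ry": 0, "rz": 0, "dy": 3.69, "dz": 0.62, "dx": 0, "hand": 0},
    {"rx": 0.48, "ry": 0, "rz": 0, "dy": 4.83, "dz": 1.13, "dx": 0, "hand": 0},
    {"rx": 0.6, "ry": 0, "rz": 0, "dy": 5.9, "dz": 1.77, "dx": 0, "hand": 0},
  ],
)

```text
time: 7.78
tool_pos: [0.4517, 0.1944, 0.1385]
ee_rot: [[-0.002, 0.971, -0.238], [-0.0, -0.238, -0.971], [-1.0, -0.001, 0.001]]
force: [-2.0, -4.8, -4.4]
width: 0.175
```

```bash
python3 -c "
from h import *
st('B'); over('B',-114.5,.138)"
```

```text
yaw -103.77 box-err mm (y,z tool) [ 0.1 -0.3] z 0.1385 F tool [ 4.4 -0.8  5.1] T [-1.04  0.56  0.2 ] t 7.78
yaw now -103.77 pos [0.4517 0.1944 0.1385] d cm [0.04 1.95 0.15] r [0.1873 0.0007 0.0014] t 7.7833
```

Request:
play_rows(
  increments=[
    {"rx": 0.1, "ry": 0, "rz": 0, "dy": 1.05, "dz": 0.05, "dx": 0, "hand": 0},
    {"rx": 0.187, "ry": 0, "rz": 0, "dy": 1.95, "dz": 0.15, "dx": 0, "hand": 0},
    {"rx": 0.187, "ry": 0, "rz": 0, "dy": 1.95, "dz": 0.15, "dx": 0, "hand": 0},
  ],
)

```text
time: 8.03
tool_pos: [0.4707, 0.1877, 0.1383]
ee_rot: [[-0.001, 0.91, -0.415], [-0.0, -0.415, -0.91], [-1.0, -0.001, 0.001]]
force: [-2.6, -0.6, -2.4]
width: 0.174
```

```bash
python3 -c "
from h import *
st('B'); over('B',-106,.138)"
```

```text
yaw -114.53 box-err mm (y,z tool) [-0.6 -0.2] z 0.1383 F tool [ 2.4 -2.2  1.6] T [-0.3   0.62 -0.09] t 8.03
yaw now -114.53 pos [0.4707 0.1877 0.1383] d cm [ 0.03 -1.61  0.09] r [-0.1488  0.0008  0.0007] t 8.0333
```

Request:
play_rows(
  increments=[
    {"rx": -0.12, "ry": 0, "rz": 0, "dy": -1.3, "dz": 0.08, "dx": 0, "hand": 0},
    {"rx": -0.13, "ry": 0, "rz": 0, "dy": -1.4, "dz": 0.08, "dx": -0.5, "hand": 0},
    {"rx": -0.13, "ry": 0, "rz": 0, "dy": -1.4, "dz": 0.08, "dx": -2, "hand": 0},
    {"rx": -0.13, "ry": 0, "rz": 0, "dy": -1.4, "dz": 0.08, "dx": -4, "hand": 0},
    {"rx": -0.13, "ry": 0, "rz": 0, "dy": -1.4, "dz": 0.08, "dx": -5.5, "hand": 0},
  ],
)

```text
time: 8.45
tool_pos: [0.4569, 0.1938, 0.1949]
ee_rot: [[0.0, 0.958, -0.287], [0.001, -0.287, -0.958], [-1.0, 0.0, -0.001]]
force: [0.1, 0.0, -2.9]
width: 0.175
```

```bash
python3 -c "
from h import *
st('B'); over('R',-90.9,.193)"
```

```text
yaw -106.66 box-err mm (y,z tool) [0.2 0.6] z 0.1949 F tool [ 2.9  0.1 -0. ] T [-0.05  0.05  0.01] t 8.45
yaw now -106.66 pos [0.4569 0.1938 0.1949] d cm [0.19 3.96 6.64] r [-0.2751 -0.0006 -0.0003] t 8.45
```

Request:
play_rows(
  increments=[
    {"rx": -0.1, "ry": 0, "rz": 0, "dy": 1.6, "dz": 2.6, "dx": 0, "hand": 0},
    {"rx": -0.2, "ry": 0, "rz": 0, "dy": 3.2, "dz": 5.2, "dx": 0, "hand": 0},
    {"rx": -0.275, "ry": 0, "rz": 0, "dy": 3.96, "dz": 6.64, "dx": 0, "hand": 0},
    {"rx": -0.275, "ry": 0, "rz": 0, "dy": 3.96, "dz": 6.64, "dx": 0, "hand": 0},
  ],
)

```text
time: 8.78
tool_pos: [0.4764, 0.1148, 0.1937]
ee_rot: [[0.0, 1.0, -0.016], [-0.001, -0.016, -1.0], [-1.0, 0.0, 0.001]]
force: [-0.5, 0.0, -2.7]
width: 0.175
```

```bash
python3 -c "
from fit import *
st('R'); over('R',-90.9,.138)
t=arm.snapshot('top')[:,:,::-1].copy();s=arm.snapshot('scene')[:,:,::-1].copy()
cv2.imwrite('pics/top7.png',t);cv2.imwrite('pics/sc7.png',s)
grid(s,150,180,290,340,4,'s7.png',10)
grid(t,140,200,260,315,5,'t7.png',10)
t=cv2.imread('pics/top7.png',0).astype(float);s=cv2.imread('pics/sc7.png',0).astype(float)
for n in 'B': fithead(n,t,s)"
```

```text
yaw -90.91 box-err mm (y,z tool) [-0.6 -4.1] z 0.1937 F tool [ 2.7 -0.5 -0. ] T [-0.06 -0.02 -0.  ] t 8.78
yaw now -90.91 pos [0.4764 0.1148 0.1937] d cm [ 5.57 -0.06 -0.41] r [-0.0002  0.0015 -0.0004] t 8.7833
B [(('top',), [0.428, 0.094], np.float64(76.7), np.float64(17.2)), (('scene',), [0.4271, 0.0937], np.float64(75.5), np.float64(88.0)), (('top', 'scene'), [0.4274, 0.0938], np.float64(76.8), np.float64(106.8))]
```

View pics/s7.png

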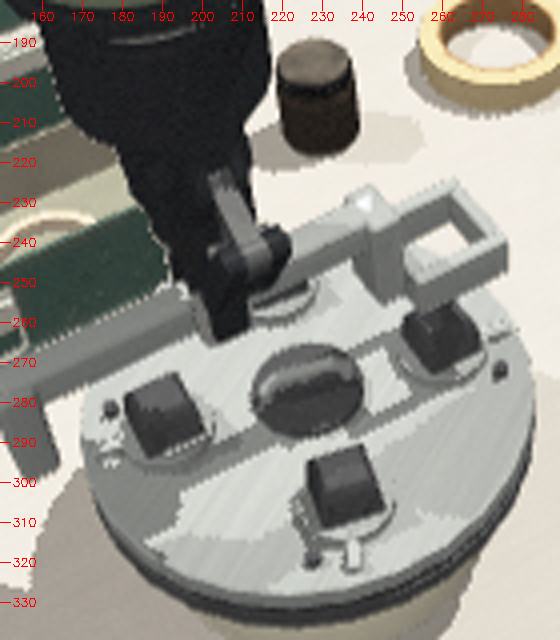

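View pics/t7.png

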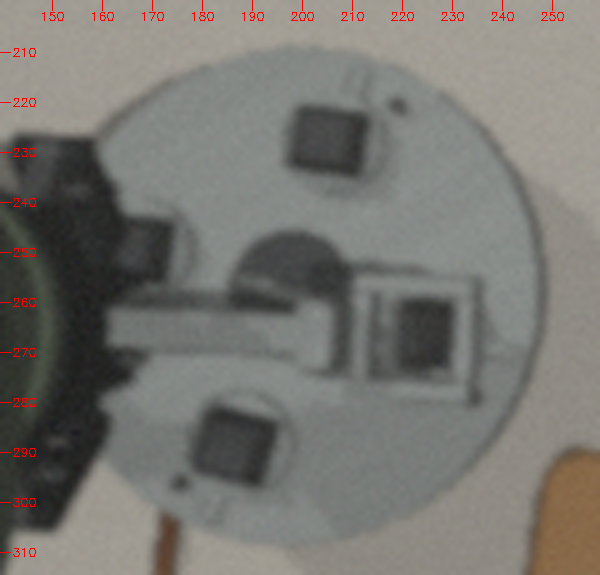

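Request:
play_rows(
  increments=[
    {"rx": 0, "ry": 0, "rz": 0, "dy": -0.05, "dz": -0.4, "dx": 0.5, "hand": 0},
    {"rx": 0, "ry": 0, "rz": 0, "dy": -0.05, "dz": -0.4, "dx": 2, "hand": 0},
    {"rx": 0, "ry": 0, "rz": 0, "dy": -0.05, "dz": -0.4, "dx": 4, "hand": 0},
    {"rx": 0, "ry": 0, "rz": 0, "dy": -0.05, "dz": -0.4, "dx": 5.5, "hand": 0},
    {"rx": 0, "ry": 0, "rz": 0, "dy": -0.05, "dz": -0.4, "dx": 5.5, "hand": 0},
  ],
)

```text
time: 9.3
tool_pos: [0.4741, 0.1231, 0.136]
ee_rot: [[-0.004, 1.0, -0.017], [-0.001, -0.017, -1.0], [-1.0, -0.003, 0.002]]
force: [1.2, -9.0, -6.2]
width: 0.176
```

```bash
python3 -c "
from fit import *
st('R'); over('R',-128-11,.138)"
```

```text
yaw -91.0 box-err mm (y,z tool) [2.  4.2] z 0.136 F tool [6.2 1.4 9. ] T [-1.95 -0.26  0.07] t 9.3
yaw now -91.0 pos [0.4741 0.1231 0.136 ] d cm [-0.22  7.93  3.86] r [0.8377 0.0029 0.0026] t 9.3
```

Request:
play_rows(
  increments=[
    {"rx": 0, "ry": 0, "rz": 0, "dy": 0.1, "dz": 0.4, "dx": -0.1, "hand": 0},
    {"rx": 0.12, "ry": 0, "rz": 0, "dy": 1.35, "dz": 0.47, "dx": -0.1, "hand": 0},
    {"rx": 0.24, "ry": 0, "rz": 0, "dy": 2.57, "dz": 0.7, "dx": -0.1, "hand": 0},
    {"rx": 0.36, "ry": 0, "rz": 0, "dy": 3.76, "dz": 1.07, "dx": -0.1, "hand": 0},
    {"rx": 0.48, "ry": 0, "rz": 0, "dy": 4.9, "dz": 1.57, "dx": -0.1, "hand": 0},
  ],
)

```text
time: 9.72
tool_pos: [0.5251, 0.1075, 0.1405]
ee_rot: [[0.002, 0.876, -0.482], [0.002, -0.482, -0.876], [-1.0, 0.0, -0.003]]
force: [-0.8, -0.5, -3.1]
width: 0.173
```

```bash
python3 -c "
from fit import *
st('R'); over('R',-128-8,.138)"
```

```text
yaw -118.81 box-err mm (y,z tool) [0.1 1.7] z 0.1405 F tool [ 3.1 -0.5  0.9] T [-0.02 -0.07  0.36] t 9.72
yaw now -118.81 pos [0.5251 0.1075 0.1405] d cm [0.25 3.08 0.63] r [ 0.2999 -0.003  -0.    ] t 9.7167
```

Request:
play_rows(
  increments=[
    {"rx": 0.1, "ry": 0, "rz": 0, "dy": 1.04, "dz": 0.2, "dx": 0.2, "hand": 0},
    {"rx": 0.2, "ry": 0, "rz": 0, "dy": 2.07, "dz": 0.35, "dx": 0.25, "hand": 0},
    {"rx": 0.28, "ry": 0, "rz": 0, "dy": 2.87, "dz": 0.55, "dx": 0.25, "hand": 0},
    {"rx": 0.28, "ry": 0, "rz": 0, "dy": 2.87, "dz": 0.55, "dx": 0.25, "hand": 0},
  ],
)

```text
time: 10.05
tool_pos: [0.5497, 0.0894, 0.1389]
ee_rot: [[0.007, 0.708, -0.706], [0.004, -0.706, -0.708], [-1.0, 0.002, -0.008]]
force: [7.8, 11.1, 7.9]
width: 0.172
```

```bash
python3 -c "
from fit import *
st('R'); over('R',-128-11,.138)"
```

```text
yaw -134.9 box-err mm (y,z tool) [-0.9  2.1] z 0.1389 F tool [ -7.8  -2.3 -13.4] T [ 1.98 -1.32 -0.11] t 10.05
yaw now -134.9 pos [0.5497 0.0894 0.1389] d cm [0.08 0.66 0.23] r [ 0.0715 -0.0076 -0.0017] t 10.05
```

Request:
play_rows(
  increments=[
    {"rx": 0.05, "ry": 0, "rz": 0, "dy": 0.55, "dz": -0.2, "dx": -0.05, "hand": 0},
    {"rx": 0.1, "ry": 0, "rz": 0, "dy": 1.1, "dz": -0.2, "dx": -0.05, "hand": 0},
    {"rx": 0.1, "ry": 0, "rz": 0, "dy": 1.1, "dz": -0.2, "dx": -0.05, "hand": 0},
  ],
)

```text
time: 10.3
tool_pos: [0.5569, 0.0819, 0.1386]
ee_rot: [[0.002, 0.636, -0.771], [0.002, -0.771, -0.636], [-1.0, 0.0, -0.003]]
force: [2.4, 4.4, 4.9]
width: 0.175
```

```bash
python3 -c "
from fit import *
st('R'); over('R',-128-11,.138)
t=arm.snapshot('top')[:,:,::-1].copy();s=arm.snapshot('scene')[:,:,::-1].copy()
cv2.imwrite('pics/top8.png',t);cv2.imwrite('pics/sc8.png',s)
grid(s,150,180,290,340,4,'s8.png',10)
grid(t,190,240,260,300,8,'t8.png',10)
"
```

```text
yaw -140.48 box-err mm (y,z tool) [-0.9  2.5] z 0.1386 F tool [-4.9 -1.8 -4.7] T [ 0.68 -0.11 -0.07] t 10.3
yaw now -140.48 pos [0.5569 0.0819 0.1386] d cm [ 0.06 -0.36  0.25] r [-0.0258 -0.0029 -0.0002] t 10.3
```

View pics/t8.png

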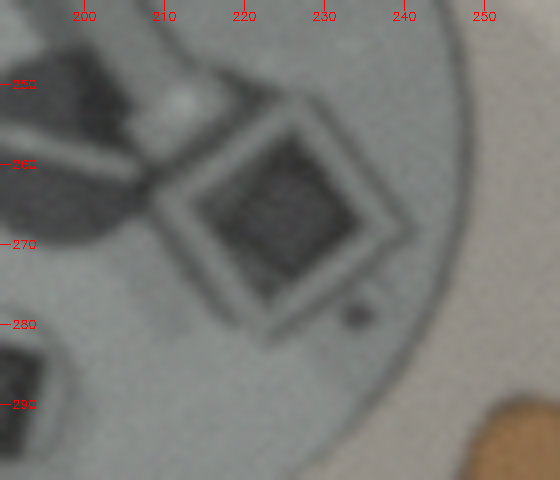

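View pics/s8.png

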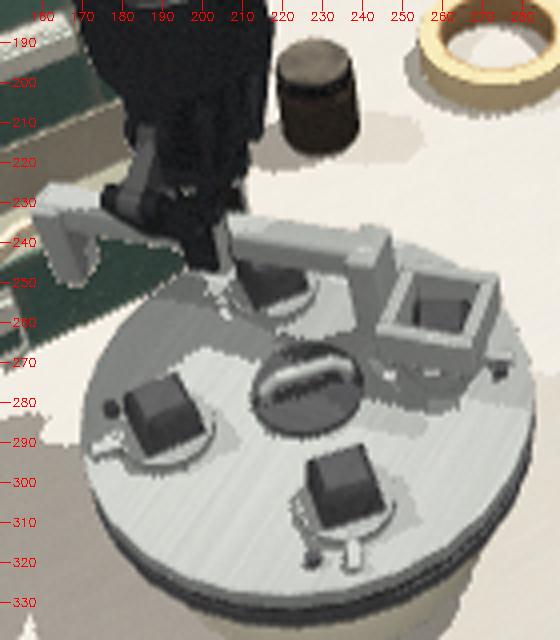

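Request:
play_rows(
  increments=[
    {"rx": 0.05, "ry": 0, "rz": 0, "dy": 0.55, "dz": 0, "dx": -0.05, "hand": 0},
    {"rx": 0.1, "ry": 0, "rz": 0, "dy": 1.1, "dz": 0, "dx": -0.05, "hand": 0},
    {"rx": 0.1, "ry": 0, "rz": 0, "dy": 1.1, "dz": 0, "dx": -0.05, "hand": 0},
  ],
)

```text
time: 10.65
tool_pos: [0.5633, 0.0734, 0.1385]
ee_rot: [[0.001, 0.557, -0.83], [0.001, -0.83, -0.557], [-1.0, -0.001, -0.002]]
force: [1.4, 5.3, 3.7]
width: 0.172
```

```bash
python3 -c "
from fit import *
st('R'); over('R',-128-11,.138)"
```

```text
yaw -146.12 box-err mm (y,z tool) [-1.1  2.6] z 0.1385 F tool [-3.7 -3.6 -4.1] T [ 1.04  0.01 -0.06] t 10.65
yaw now -146.12 pos [0.5633 0.0734 0.1385] d cm [ 0.05 -1.4   0.34] r [-0.1243 -0.0018  0.0004] t 10.65
```

```bash
python3 -c "
from fit import *
t=arm.snapshot('top')[:,:,::-1].copy();s=arm.snapshot('scene')[:,:,::-1].copy()
cv2.imwrite('pics/top9.png',t);cv2.imwrite('pics/sc9.png',s)
grid(s,220,220,290,290,8,'s9.png',10)
grid(t,140,210,260,300,6,'t9.png',10)
"
```

```text
(no output)
```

View pics/t9.png

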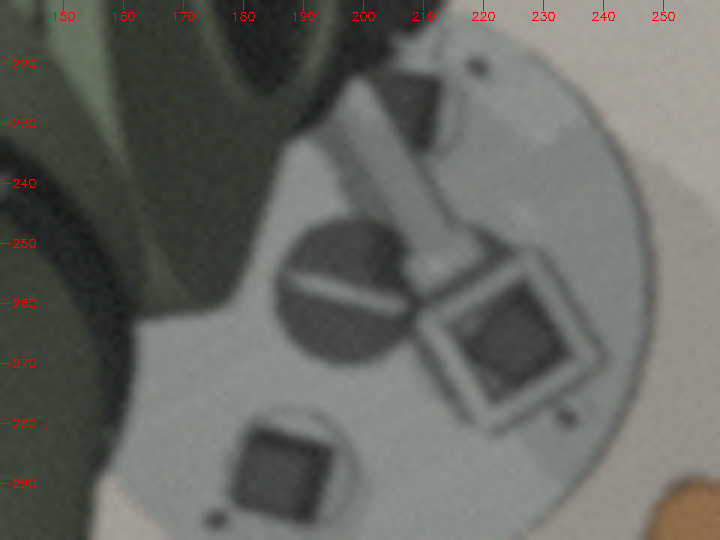

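View pics/s9.png

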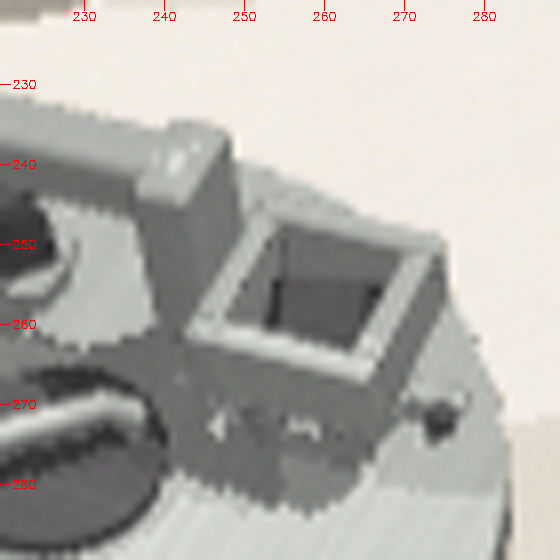

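```bash
python3 -c "
from h import *
for z in (.1,.106,.11):
  p=unproj(CI['top'],(234,278.7),z)[0]; q=unproj(CI['scene'],(274.5,271.5),z)[0]
  for v in (p,q): d=v[:2]-J['R']; print(z,v.round(4),np.hypot(*d).round(4),np.degrees(np.arctan2(d[1],d[0])).round(1))
for a in (-120,-125,-130,-135,-140):
  print(a,[proj(CI['scene'],[*(J['R']+r*np.array([np.cos(np.radians(a)),np.sin(np.radians(a))])),.106])[0].round(1).tolist() for r in (.022,.03,.034)])
s=cv2.imread('pics/sc9.png'); grid(s,250,250,295,290,16,'s9b.png')
s=cv2.imread('pics/sc0.png') if 0 else cv2.imread('pics/scene0.png'); grid(s,250,250,295,290,16,'s9c.png')
"
```

```text
0.1 [ 0.4504 -0.0007  0.1   ] 0.0285 -146.7
0.1 [ 0.4506 -0.0025  0.1   ] 0.0293 -143.7
0.106 [ 0.4507 -0.0016  0.106 ] 0.0288 -144.9
0.106 [4.466e-01 1.000e-04 1.060e-01] 0.0313 -151.8
0.11 [ 0.4509 -0.0022  0.11  ] 0.0289 -143.8
0.11 [0.4439 0.0018 0.11  ] 0.033 -156.5
-120 [[271.4, 264.7], [275.7, 264.4], [277.8, 264.3]]
-125 [[271.5, 265.5], [275.7, 265.5], [277.9, 265.5]]
-130 [[271.4, 266.3], [275.7, 266.6], [277.8, 266.7]]
-135 [[271.2, 267.1], [275.4, 267.7], [277.6, 268.0]]
-140 [[271.0, 267.9], [275.1, 268.8], [277.2, 269.2]]
```

View pics/s9b.png

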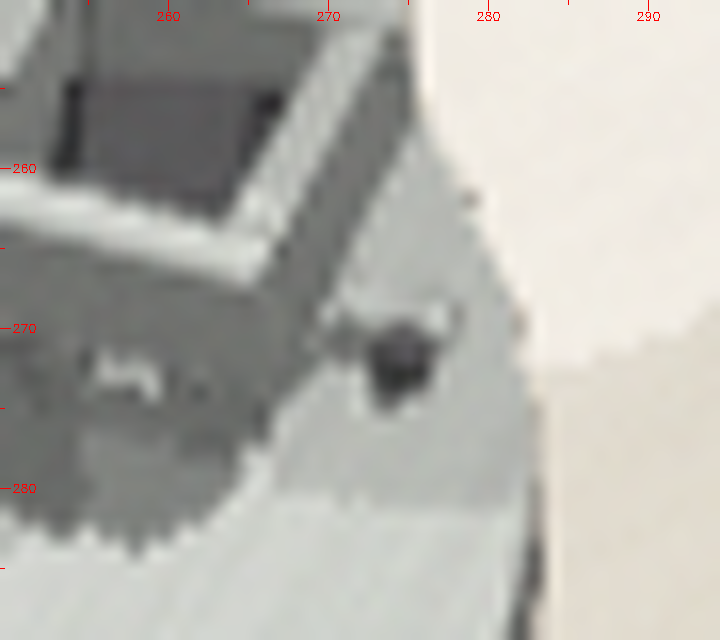

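View pics/s9c.png

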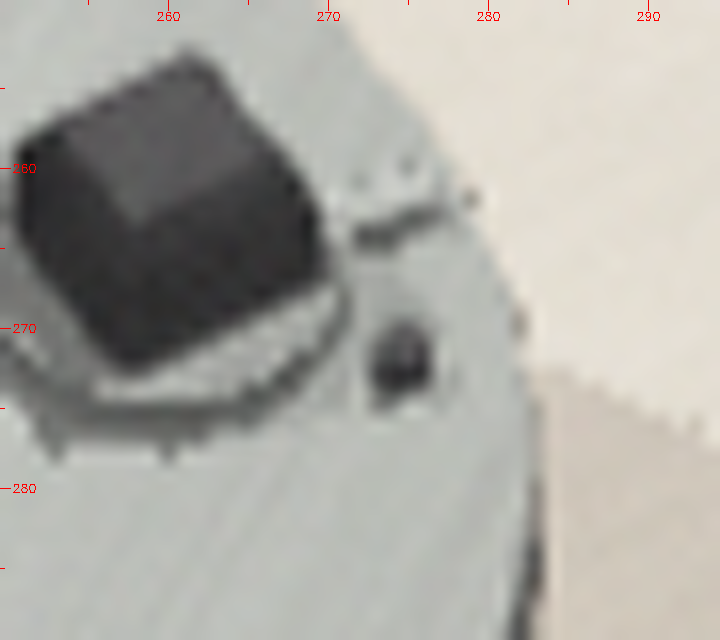

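Request:
play_rows(
  increments=[
    {"rx": 0.04, "ry": 0, "rz": 0, "dy": 0.42, "dz": 0, "dx": 0, "hand": 0},
    {"rx": 0.08, "ry": 0, "rz": 0, "dy": 0.85, "dz": 0, "dx": 0, "hand": 0},
    {"rx": 0.08, "ry": 0, "rz": 0, "dy": 0.85, "dz": 0, "dx": 0, "hand": 0},
  ],
)

```text
time: 11.0
tool_pos: [0.5675, 0.067, 0.1383]
ee_rot: [[0.0, 0.491, -0.871], [0.002, -0.871, -0.491], [-1.0, -0.002, -0.001]]
force: [0.8, 7.2, 3.2]
width: 0.173
```

```bash
python3 -c "
from fit import *
st('R'); over('R',-128-11,.138)"
```

```text
yaw -150.58 box-err mm (y,z tool) [-0.5  2.9] z 0.1383 F tool [-3.2 -5.9 -4.2] T [1.46 0.45 0.39] t 11.0
yaw now -150.58 pos [0.5675 0.067  0.1383] d cm [ 0.03 -2.14  0.5 ] r [-0.2021 -0.0012  0.0015] t 11.0
```

```bash
python3 -c "
from fit import *
t=arm.snapshot('top')[:,:,::-1].copy();s=arm.snapshot('scene')[:,:,::-1].copy()
cv2.imwrite('pics/top10.png',t);cv2.imwrite('pics/sc10.png',s)
grid(s,215,215,290,290,10,'s10.png',5)
grid(t,195,240,255,290,12,'t10.png',5)
"
```

```text
(no output)
```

View pics/t10.png

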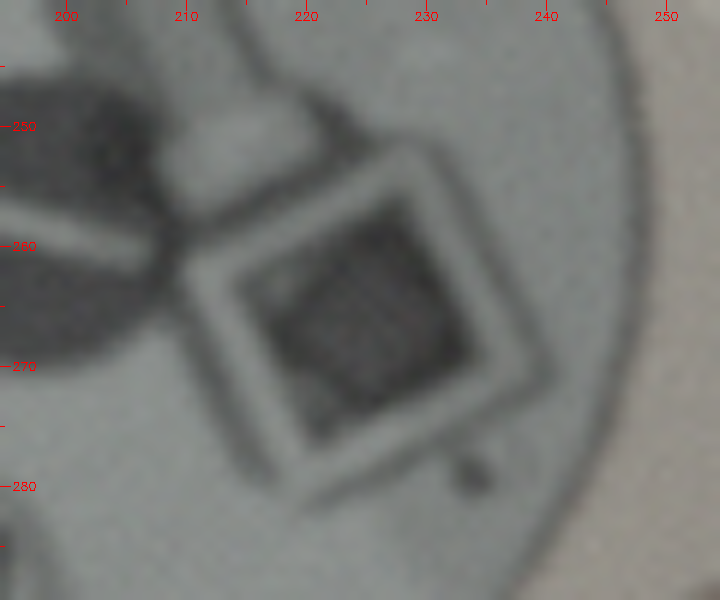

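View pics/s10.png

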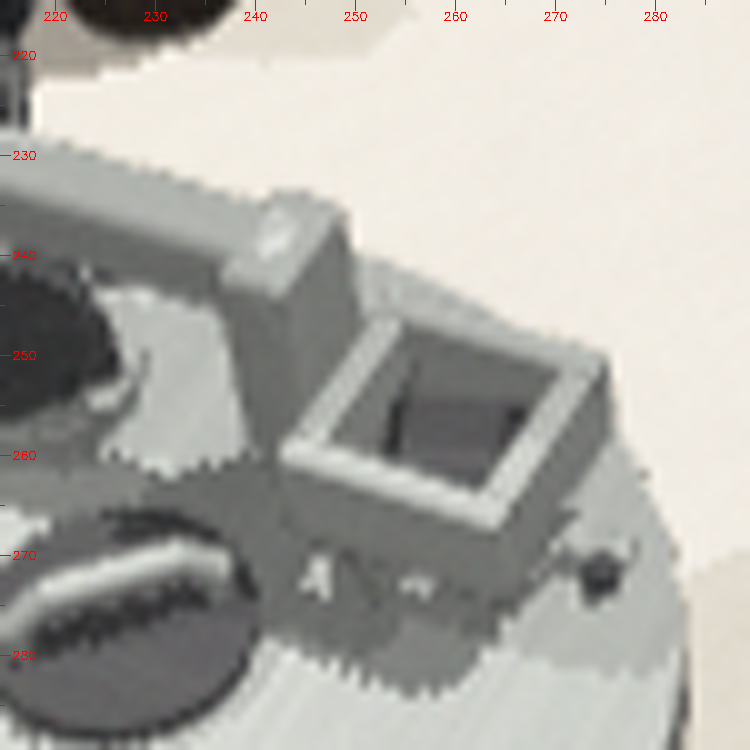

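```bash
python3 -c "
from h import *
from scipy.optimize import least_squares
T=[(210,261.5),(228,251.5),(240.5,271),(221,281.5)]  # left,top,right,bottom
S=[(242.5,259.5),(254.5,246.5),(275.5,250.5),(264.5,267)]
print('pred', arm.get_obs()['tool_pos']+.104*arm.get_obs()['ee_rot'][:,2])
def model(p):
  # p x,y,z,yaw,pitch,roll ; corner order by trial
  R=Ro.from_euler('ZYX',p[3:6]).as_matrix()
  L=np.array([(-23,-23,0),(-23,23,0),(23,23,0),(23,-23,0)])/1e3
  return p[:3]+L@R.T
for use in ('T','S','TS'):
 for off in range(4):
  f=lambda p:np.concatenate([ (np.roll(proj(CI[c],model(p)),off,0)-U).ravel() for c,U in (('top',T),('scene',S)) if c[0].upper() in use]+[p[4:6]*20, [] if len(use)>1 else [(p[2]-.128)*1000]])
  o=least_squares(f,[.474,.015,.128,np.radians(-150),0,0]);
  if o.cost<60: print(use,off,o.x[:3].round(4),np.degrees(o.x[3:]).round(1),round(o.cost,1),o.fun.round(1))
"
```

```text
pred [0.47690375 0.01593993 0.1381656 ]
T 0 [0.4757 0.0147 0.128 ] [-148.2    0.3    0.8] 2.2 [-0.6  0.7  1.2 -0.9 -0.1 -0.5 -0.5  0.7  0.1  0.3 -0. ]
T 1 [0.4757 0.0147 0.128 ] [-238.2    0.8   -0.3] 2.2 [-0.6  0.7  1.2 -0.9 -0.1 -0.5 -0.5  0.7  0.3 -0.1 -0. ]
T 2 [0.4757 0.0147 0.128 ] [31.8 -0.3 -0.8] 2.2 [-0.6  0.7  1.2 -0.9 -0.1 -0.5 -0.5  0.7 -0.1 -0.3 -0. ]
T 3 [0.4757 0.0147 0.128 ] [-58.2  -0.8   0.3] 2.2 [-0.6  0.7  1.2 -0.9 -0.1 -0.5 -0.5  0.7 -0.3  0.1 -0. ]
S 0 [0.4787 0.0119 0.1279] [-149.3   -3.2   -3.9] 4.7 [-0.2  0.8 -0.4 -2.1  0.4  0.5  0.3  0.6 -1.1 -1.4 -0.1]
S 1 [0.4787 0.0119 0.1279] [-239.5   -3.9    3.2] 4.7 [-0.2  0.8 -0.4 -2.1  0.4  0.5  0.3  0.6 -1.4  1.1 -0.1]
S 2 [0.4787 0.0119 0.1279] [-329.3    3.2    3.9] 4.7 [-0.2  0.8 -0.4 -2.1  0.4  0.5  0.3  0.6  1.1  1.4 -0.1]
S 3 [0.4787 0.0119 0.1279] [-59.5   3.9  -3.2] 4.7 [-0.2  0.8 -0.4 -2.1  0.4  0.5  0.3  0.6  1.4 -1.1 -0.1]
TS 0 [0.4759 0.0137 0.1318] [-148.4   -2.8   -4.1] 8.1 [-0.5  0.5  1.7 -0.9  0.1 -0.4 -0.8  0.8 -0.4  1.1 -0.8 -2.1  0.3  0.4
  0.5  0.7 -1.  -1.4]
TS 1 [0.4759 0.0137 0.1318] [-238.6   -4.1    2.8] 8.1 [-0.5  0.5  1.7 -0.9  0.1 -0.4 -0.8  0.8 -0.4  1.1 -0.8 -2.1  0.3  0.4
  0.5  0.7 -1.4  1. ]
TS 2 [0.4759 0.0137 0.1318] [-328.4    2.8    4.1] 8.1 [-0.5  0.5  1.7 -0.9  0.1 -0.4 -0.8  0.8 -0.4  1.1 -0.8 -2.1  0.3  0.4
  0.5  0.7  1.   1.4]
TS 3 [0.4759 0.0137 0.1318] [-58.6   4.1  -2.8] 8.1 [-0.5  0.5  1.7 -0.9  0.1 -0.4 -0.8  0.8 -0.4  1.1 -0.8 -2.1  0.3  0.4
  0.5  0.7  1.4 -1. ]
```

```bash
python3 -c "
from h import *
s=cv2.imread('pics/sc10.png'); t=cv2.imread('pics/top10.png')
cv2.imwrite('pics/s10f.png',cv2.resize(s[100:360,20:320],None,fx=2.4,fy=2.2))
print(unproj(CI['top'],[(112,180),(226,180)],.05))
"
```

```text
[[0.66173794 0.29629408 0.05      ]
 [0.66788026 0.03486208 0.05      ]]
```

View pics/s10f.png

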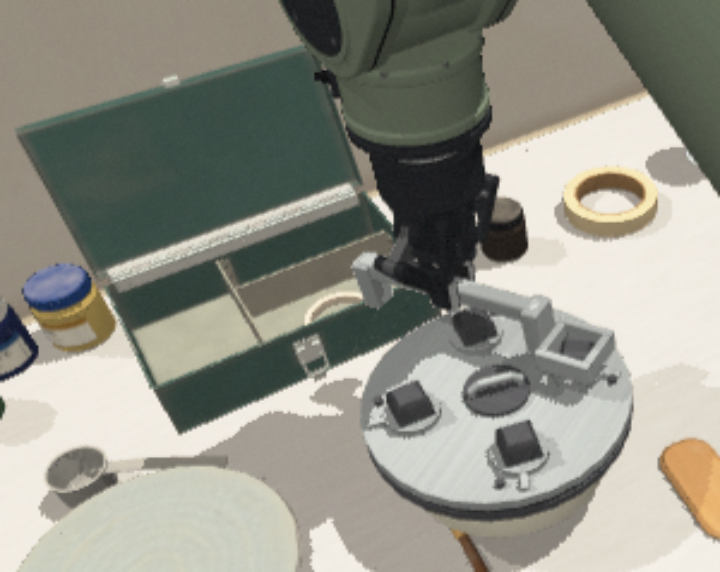

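View pics/top10.png

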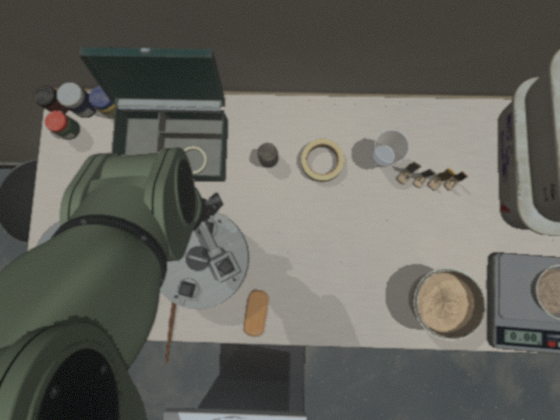

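Request:
play_rows(
  increments=[
    {"rx": -0.12, "ry": 0, "rz": 0, "dy": -1.25, "dz": 0.1, "dx": 0, "hand": 0},
    {"rx": -0.22, "ry": 0, "rz": 0, "dy": -2.28, "dz": 0.27, "dx": 0, "hand": 0},
    {"rx": -0.22, "ry": 0, "rz": 0, "dy": -2.28, "dz": 0.27, "dx": -1, "hand": 0},
    {"rx": -0.22, "ry": 0, "rz": 0, "dy": -2.28, "dz": 0.27, "dx": -3.5, "hand": 0},
    {"rx": -0.22, "ry": 0, "rz": 0, "dy": -2.28, "dz": 0.27, "dx": -5.5, "hand": 0},
  ],
)

```text
time: 11.52
tool_pos: [0.5538, 0.0842, 0.1943]
ee_rot: [[-0.001, 0.669, -0.743], [0.0, -0.743, -0.669], [-1.0, -0.0, 0.0]]
force: [0.8, -0.1, -2.3]
width: 0.174
```

```bash
python3 -c "
from fit import *
st('R')
t=arm.snapshot('top')[:,:,::-1].copy();s=arm.snapshot('scene')[:,:,::-1].copy()
cv2.imwrite('pics/top11.png',t);cv2.imwrite('pics/sc11.png',s)
grid(s,150,200,290,300,5,'s11.png',10)
grid(t,195,230,255,290,10,'t11.png',5)
ci=arm.camera_info('wrist'); np.savez('w11.npz',**ci);cv2.imwrite('pics/w11.png',arm.snapshot('wrist')[:,:,::-1])
"
```

```text
yaw -138.02 box-err mm (y,z tool) [-1.7  1.5] z 0.1943 F tool [ 2.3  0.6 -0.5] T [-0.01 -0.    0.  ] t 11.52
```

View pics/s11.png

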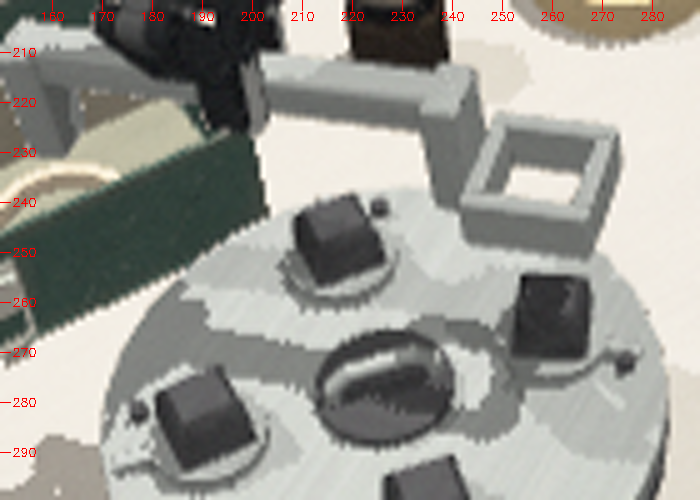

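View pics/t11.png

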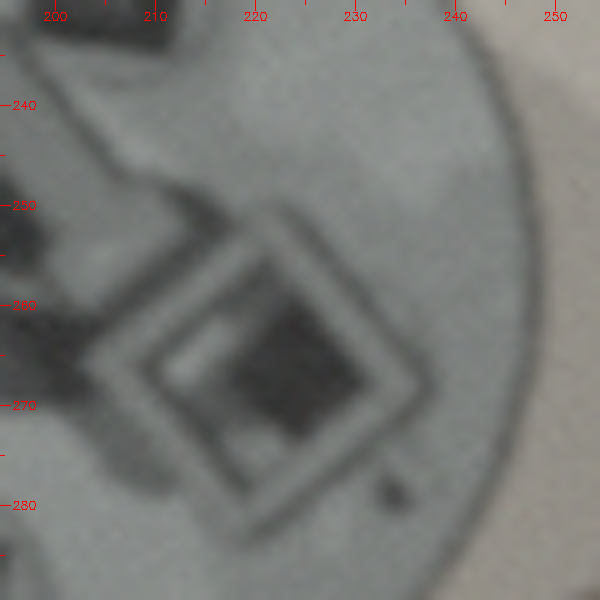

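View pics/w11.png

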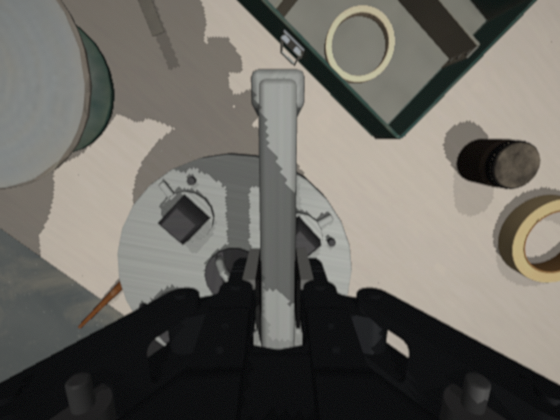

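```bash
python3 -c "
from fit import *
t=cv2.imread('pics/top11.png',0).astype(float);s=cv2.imread('pics/sc11.png',0).astype(float)
fithead('R',t,s,('scene',))
s=cv2.imread('pics/sc11.png'); grid(s,245,245,295,290,14,'s11b.png')
"
```

```text
R [(('scene',), [0.474, 0.0152], np.float64(49.0), np.float64(60.7))]
```

View pics/s11b.png

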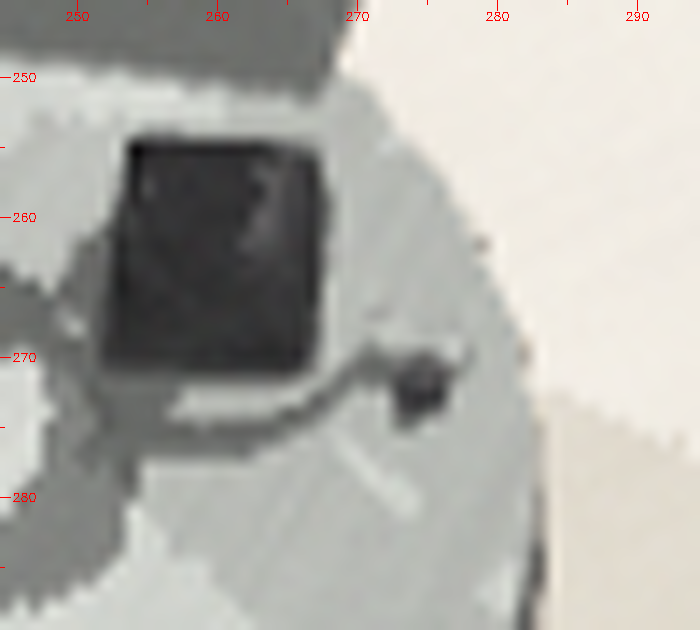

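```bash
python3 -c "
from h import *
for z in (0,.03,.05,.07,.09): print(z,unproj(CI['top'],(79,260),z)[0].round(3),unproj(CI['scene'],(84,362),z)[0].round(3), unproj(CI['top'],(123,260),z)[0].round(3))
"
```

```text
0 [0.478 0.381 0.   ] [0.544 0.352 0.   ] [0.481 0.277 0.   ]
0.03 [0.479 0.365 0.03 ] [0.523 0.348 0.03 ] [0.481 0.264 0.03 ]
0.05 [0.479 0.354 0.05 ] [0.509 0.346 0.05 ] [0.482 0.256 0.05 ]
0.07 [0.479 0.343 0.07 ] [0.495 0.343 0.07 ] [0.482 0.247 0.07 ]
0.09 [0.48  0.333 0.09 ] [0.48 0.34 0.09] [0.482 0.238 0.09 ]
```

```bash
sed -i 's/L=.104/L=.1065/; s/+.104\*R/+.1065*R/' h.py; python3 -c "
from fit import *
over('L',-3.2,.195); print(arm.get_obs()['qpos'])
"
```

```text
yaw now -138.05 pos [0.5545 0.0842 0.1942] d cm [ -0.11 -14.97   7.34] r [-2.3536e+00  3.0000e-04 -2.9000e-03] t 11.6667
[-12.11370701  41.82032349   0.41366286  91.24178424  -0.38278283
  46.809518   -59.59529284]
```

Request:
play_rows(
  increments=[
    {"rx": -2.35, "ry": 0, "rz": 0, "dy": -3, "dz": 1.5, "dx": -0.2, "hand": 0},
    {"rx": -2.35, "ry": 0, "rz": 0, "dy": -6, "dz": 3, "dx": -0.2, "hand": 0},
    {"rx": -2.35, "ry": 0, "rz": 0, "dy": -9, "dz": 4.4, "dx": -0.2, "hand": 0},
    {"rx": -2.35, "ry": 0, "rz": 0, "dy": -12, "dz": 5.9, "dx": -0.2, "hand": 0},
    {"rx": -2.35, "ry": 0, "rz": 0, "dy": -15, "dz": 7.3, "dx": -0.2, "hand": 0},
  ],
)

```text
time: 12.08
tool_pos: [0.3975, 0.147, 0.1945]
ee_rot: [[-0.001, 0.979, -0.206], [-0.0, -0.206, -0.979], [-1.0, -0.001, 0.0]]
force: [0.9, 1.0, -2.7]
width: 0.17
```

Request:
play_rows(
  increments=[
    {"rx": -1.73, "ry": 0, "rz": 0, "dy": 0, "dz": 0, "dx": 0, "hand": 0},
    {"rx": -1.73, "ry": 0, "rz": 0, "dy": 0, "dz": 0, "dx": 0, "hand": 0},
    {"rx": -1.73, "ry": 0, "rz": 0, "dy": 0, "dz": 0, "dx": 0, "hand": 0},
    {"rx": -1.73, "ry": 0, "rz": 0, "dy": 0, "dz": 0, "dx": 0, "hand": 0},
    {"rx": -1.73, "ry": 0, "rz": 0, "dy": 0, "dz": 0, "dx": 0, "hand": 0},
  ],
)

```text
time: 12.5
tool_pos: [0.3992, 0.1469, 0.1944]
ee_rot: [[-0.001, 0.914, 0.406], [-0.0, 0.406, -0.914], [-1.0, -0.001, -0.0]]
force: [-0.5, -0.5, -2.9]
width: 0.173
```

```bash
python3 -c "
from fit import *
over('L',-3.2,.195); print(arm.get_obs()['qpos'])
"
```

```text
yaw now -66.07 pos [0.3992 0.1469 0.1944] d cm [-0.06  0.04  0.06] r [-1.0973e+00 -7.0000e-04  6.0000e-04] t 12.5
[-12.52754585  32.92323308 -19.77028394 117.04361426  19.57906179
  33.19165872 -21.97138265]
```

Request:
play_rows(
  increments=[
    {"rx": -1.1, "ry": 0, "rz": 0, "dy": 0, "dz": 0, "dx": 0, "hand": 0},
    {"rx": -1.1, "ry": 0, "rz": 0, "dy": 0, "dz": 0, "dx": 0, "hand": 0},
    {"rx": -1.1, "ry": 0, "rz": 0, "dy": 0, "dz": 0, "dx": 0, "hand": 0},
    {"rx": -1.1, "ry": 0, "rz": 0, "dy": 0, "dz": 0, "dx": 0, "hand": 0},
    {"rx": -1.1, "ry": 0, "rz": 0, "dy": 0, "dz": 0, "dx": 0, "hand": 0},
  ],
)

```text
time: 12.92
tool_pos: [0.3992, 0.1468, 0.1944]
ee_rot: [[-0.001, 0.504, 0.864], [0.0, 0.864, -0.504], [-1.0, -0.0, -0.001]]
force: [0.6, -0.7, -3.6]
width: 0.17
```

Request:
play_rows(
  increments=[
    {"rx": -0.475, "ry": 0, "rz": 0, "dy": 0, "dz": 0, "dx": 0, "hand": 0},
    {"rx": -0.475, "ry": 0, "rz": 0, "dy": 0, "dz": 0, "dx": 0, "hand": 0},
    {"rx": -0.475, "ry": 0, "rz": 0, "dy": 0, "dz": 0, "dx": 0, "hand": 0},
    {"rx": -0.475, "ry": 0, "rz": 0, "dy": 0, "dz": 0, "dx": 0, "hand": 0},
    {"rx": -0.475, "ry": 0, "rz": 0, "dy": 0, "dz": 0, "dx": 0, "hand": 0},
  ],
)

```text
time: 13.33
tool_pos: [0.3992, 0.1467, 0.1943]
ee_rot: [[-0.001, 0.055, 0.999], [0.0, 0.999, -0.055], [-1.0, 0.0, -0.001]]
force: [0.6, -0.6, -2.6]
width: 0.167
```

```bash
python3 -c "
from fit import *
over('L',-3.2,.195); print(arm.get_obs()['qpos'])
t=arm.snapshot('top')[:,:,::-1].copy();s=arm.snapshot('scene')[:,:,::-1].copy()
cv2.imwrite('pics/top12.png',t);cv2.imwrite('pics/sc12.png',s)
grid(s,150,210,290,320,5,'s12.png',10)
grid(t,140,200,260,300,6,'t12.png',10)
t=cv2.imread('pics/top12.png',0).astype(float);s=cv2.imread('pics/sc12.png',0).astype(float)
fithead('R',t,s,('top','scene'));fithead('T',t,s,('top','scene'));fithead('B',t,s,('scene',))
"
```

```text
yaw now -3.12 pos [0.3992 0.1467 0.1943] d cm [-0.07 -0.02  0.05] r [ 0.0013 -0.0014 -0.0002] t 13.3333
[ -1.38213417  35.94494667 -39.23166779 116.71076506  35.46856931
  39.66095295  23.26205871]
R [(('top',), [0.475, 0.0154], np.float64(53.1), np.float64(13.1)), (('scene',), [0.4739, 0.0149], np.float64(51.0), np.float64(26.2)), (('top', 'scene'), [0.4743, 0.0149], np.float64(51.5), np.float64(41.2))]
T [(('top',), [0.5534, 0.0619], np.float64(83.0), np.float64(12.9)), (('scene',), [0.5462, 0.0615], np.float64(34.3), np.float64(470.5)), (('top', 'scene'), [0.5534, 0.0622], np.float64(2.4), np.float64(494.2))]
B [(('scene',), [0.4272, 0.0936], np.float64(77.4), np.float64(81.9))]
```

View pics/s12.png

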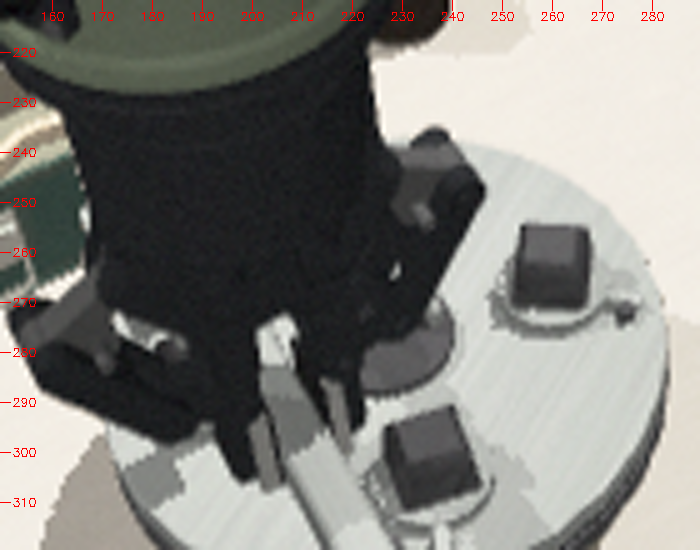

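View pics/t12.png

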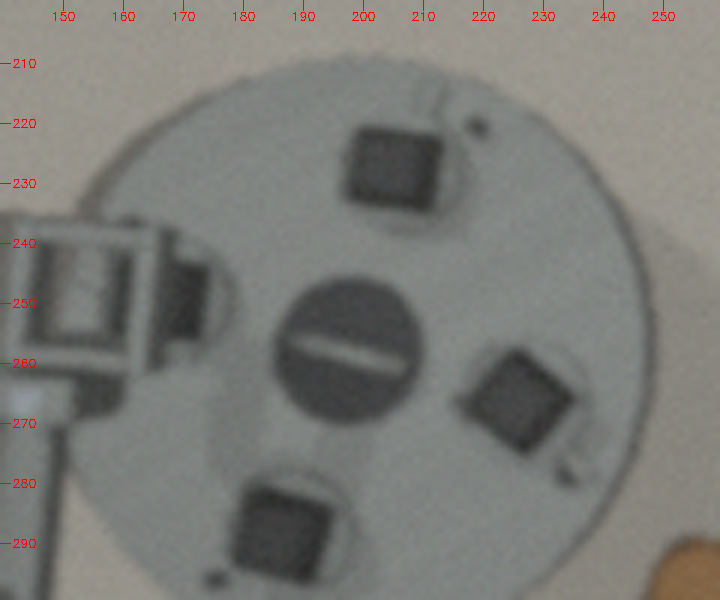

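```bash
python3 -c "
from fit import *
st('L')
t=cv2.imread('pics/top12.png'); grid(t,125,225,185,275,12,'t12b.png',5)
o=arm.get_obs();R=o['ee_rot'];q=o['tool_pos']+.1065*R[:,2];q[2]=o['tool_pos'][2]-.032+.022
print(q,proj(CI['top'],[q+a*.023*R[:,1]+b*.023*R[:,2] for a,b in((1,1),(-1,1),(-1,-1),(1,-1))]).round(1).tolist())
"
```

```text
yaw -3.64 box-err mm (y,z tool) [0.5 0.5] z 0.1945 F tool [ 3.1 -0.2  0.4] T [ 0.01 -0.05  0.01] t 13.43
[0.50561189 0.14001342 0.18447575] [[144.1, 235.7], [168.0, 237.9], [164.8, 262.4], [140.7, 260.1]]
```

View pics/t12b.png

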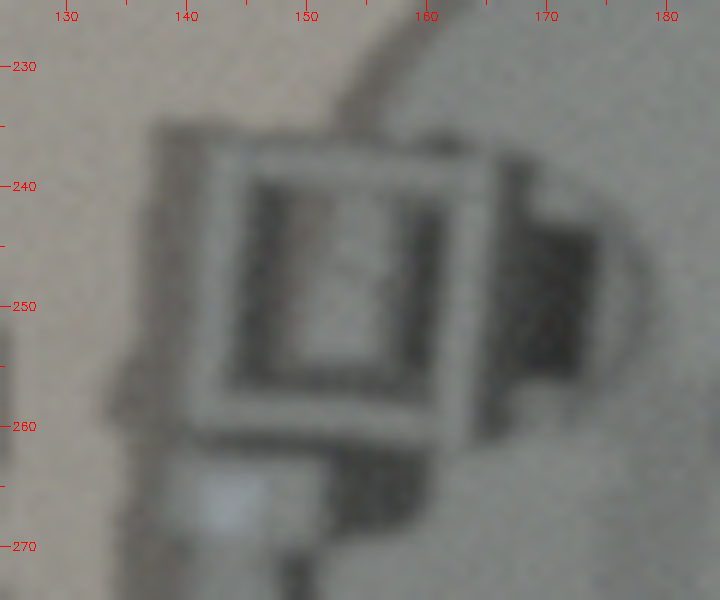

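Request:
play_rows(
  increments=[
    {"rx": 0, "ry": 0, "rz": 0, "dy": -0.1, "dz": 0.05, "dx": 1.5, "hand": 0},
    {"rx": 0, "ry": 0, "rz": 0, "dy": -0.1, "dz": 0.05, "dx": 3, "hand": 0},
    {"rx": 0, "ry": 0, "rz": 0, "dy": -0.1, "dz": 0.05, "dx": 4.5, "hand": 0},
    {"rx": 0, "ry": 0, "rz": 0, "dy": -0.1, "dz": 0.05, "dx": 5.6, "hand": 0},
    {"rx": 0, "ry": 0, "rz": 0, "dy": -0.1, "dz": 0.05, "dx": 5.6, "hand": 0},
  ],
)

```text
time: 13.85
tool_pos: [0.3993, 0.1458, 0.1374]
ee_rot: [[-0.002, 0.062, 0.998], [-0.001, 0.998, -0.062], [-1.0, -0.001, -0.002]]
force: [-0.7, 0.3, -2.6]
width: 0.17
```

```bash
python3 -c "
from fit import *
st('L')
"
```

```text
yaw -3.58 box-err mm (y,z tool) [1.4 0.4] z 0.1374 F tool [ 2.6  0.2 -0.7] T [-0.05 -0.    0.04] t 13.85
```

Request:
play_rows(
  increments=[
    {"rx": 0, "ry": 0, "rz": 0, "dy": 0, "dz": 0, "dx": 0.2, "hand": 0},
    {"rx": 0, "ry": 0, "rz": 0, "dy": 0, "dz": 0, "dx": 0.3, "hand": 0},
    {"rx": 0, "ry": 0, "rz": 0, "dy": 0, "dz": 0, "dx": 0.3, "hand": 0},
  ],
)

```text
time: 14.1
tool_pos: [0.4002, 0.146, 0.1362]
ee_rot: [[0.001, 0.061, 0.998], [0.0, 0.998, -0.061], [-1.0, 0.0, 0.001]]
force: [-0.1, 1.0, -2.2]
width: 0.176
```

```bash
python3 -c "
from fit import *
st('L')
"
```

```text
yaw -3.49 box-err mm (y,z tool) [ 1.  -0.4] z 0.1362 F tool [ 2.2  0.9 -0.2] T [ 0.05 -0.03 -0.05] t 14.1
```

Request:
play_rows(
  increments=[
    {"rx": 0, "ry": 0, "rz": 0, "dy": 0, "dz": 0, "dx": 0.2, "hand": 0},
    {"rx": 0, "ry": 0, "rz": 0, "dy": 0, "dz": 0, "dx": 0.3, "hand": 0},
    {"rx": 0, "ry": 0, "rz": 0, "dy": 0, "dz": 0, "dx": 0.3, "hand": 0},
  ],
)

```text
time: 14.35
tool_pos: [0.4001, 0.1459, 0.1328]
ee_rot: [[0.0, 0.06, 0.998], [0.0, 0.998, -0.06], [-1.0, 0.0, 0.0]]
force: [0.1, -0.4, -2.5]
width: 0.174
```

```bash
python3 -c "
from fit import *
st('L')
"
```

```text
yaw -3.45 box-err mm (y,z tool) [ 1.  -0.3] z 0.1328 F tool [ 2.5 -0.4  0.2] T [-0.   -0.    0.04] t 14.35
```

Request:
play_rows(
  increments=[
    {"rx": 0, "ry": 0, "rz": 0, "dy": 0, "dz": 0, "dx": 0.15, "hand": 0},
    {"rx": 0, "ry": 0, "rz": 0, "dy": 0, "dz": 0, "dx": 0.3, "hand": 0},
    {"rx": 0, "ry": 0, "rz": 0, "dy": 0, "dz": 0, "dx": 0.3, "hand": 0},
  ],
)

```text
time: 14.6
tool_pos: [0.3995, 0.146, 0.1298]
ee_rot: [[-0.001, 0.059, 0.998], [-0.0, 0.998, -0.059], [-1.0, -0.0, -0.001]]
force: [-6.4, 0.7, 7.1]
width: 0.173
```

```bash
python3 -c "
from fit import *
st('L')
t=arm.snapshot('top')[:,:,::-1].copy();s=arm.snapshot('scene')[:,:,::-1].copy()
cv2.imwrite('pics/top13.png',t);cv2.imwrite('pics/sc13.png',s)
grid(s,140,230,240,330,7,'s13.png',10)
"
```

```text
yaw -3.4 box-err mm (y,z tool) [0.9 0.2] z 0.1298 F tool [-7.1  0.3 -6.4] T [-0.04  0.75  0.  ] t 14.6
```

View pics/s13.png

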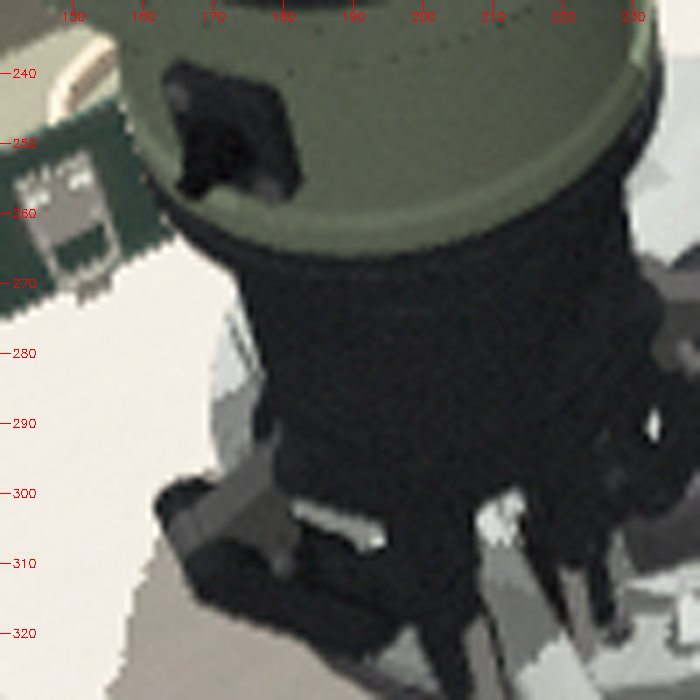

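Request:
play_rows(
  increments=[
    {"rx": 0.12, "ry": 0, "rz": 0, "dy": 1.3, "dz": 0.08, "dx": -0.1, "hand": 0},
    {"rx": 0.24, "ry": 0, "rz": 0, "dy": 2.56, "dz": 0.3, "dx": -0.1, "hand": 0},
    {"rx": 0.36, "ry": 0, "rz": 0, "dy": 3.78, "dz": 0.67, "dx": -0.1, "hand": 0},
    {"rx": 0.48, "ry": 0, "rz": 0, "dy": 4.95, "dz": 1.2, "dx": -0.1, "hand": 0},
    {"rx": 0.6, "ry": 0, "rz": 0, "dy": 6.05, "dz": 1.85, "dx": -0.1, "hand": 0},
  ],
)

```text
time: 15.12
tool_pos: [0.4211, 0.2063, 0.1309]
ee_rot: [[-0.002, 0.617, 0.787], [0.0, 0.787, -0.617], [-1.0, -0.001, -0.001]]
force: [-4.5, -0.4, 0.5]
width: 0.17
```

```bash
python3 -c "
from fit import *
st('L')
"
```

```text
yaw -38.06 box-err mm (y,z tool) [0.6 0.9] z 0.1309 F tool [-0.5 -3.1 -3.3] T [-0.35  0.81  0.01] t 15.12
```

Request:
play_rows(
  increments=[
    {"rx": 0.07, "ry": 0, "rz": 0, "dy": 0.78, "dz": 0.02, "dx": 0, "hand": 0},
    {"rx": 0.14, "ry": 0, "rz": 0, "dy": 1.52, "dz": 0.08, "dx": 0, "hand": 0},
    {"rx": 0.14, "ry": 0, "rz": 0, "dy": 1.52, "dz": 0.08, "dx": 0, "hand": 0},
  ],
)

```text
time: 15.37
tool_pos: [0.4317, 0.2179, 0.1307]
ee_rot: [[-0.001, 0.719, 0.695], [0.0, 0.695, -0.719], [-1.0, -0.0, -0.001]]
force: [-9.3, 3.3, 2.8]
width: 0.17
```

```bash
python3 -c "
from fit import *
st('L')
"
```

```text
yaw -46.01 box-err mm (y,z tool) [-0.2  0.8] z 0.1307 F tool [-2.8 -4.4 -8.8] T [ 0.57  1.7  -0.28] t 15.37
```

Request:
play_rows(
  increments=[
    {"rx": 0.05, "ry": 0, "rz": 0, "dy": 0.55, "dz": -0.08, "dx": 0, "hand": 0},
    {"rx": 0.09, "ry": 0, "rz": 0, "dy": 1.0, "dz": -0.08, "dx": 0, "hand": 0},
    {"rx": 0.09, "ry": 0, "rz": 0, "dy": 1.0, "dz": -0.08, "dx": 0, "hand": 0},
  ],
)

```text
time: 15.62
tool_pos: [0.4386, 0.2241, 0.1307]
ee_rot: [[-0.001, 0.778, 0.628], [-0.001, 0.628, -0.778], [-1.0, -0.001, 0.0]]
force: [-5.8, -2.2, 0.6]
width: 0.174
```

```bash
python3 -c "
from fit import *
st('L')
t=arm.snapshot('top')[:,:,::-1].copy();s=arm.snapshot('scene')[:,:,::-1].copy()
cv2.imwrite('pics/top14.png',t);cv2.imwrite('pics/sc14.png',s)
grid(s,150,230,250,330,6,'s14.png',10)
grid(t,140,210,200,270,9,'t14.png',10)
"
```

```text
yaw -51.1 box-err mm (y,z tool) [0.1 0.9] z 0.1307 F tool [-0.6 -5.9 -1.9] T [-0.77  0.98 -0.14] t 15.62
```

View pics/s14.png

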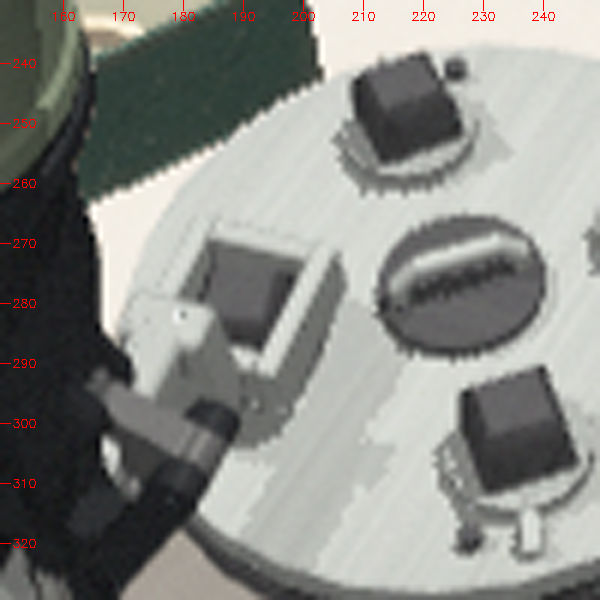

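View pics/t14.png

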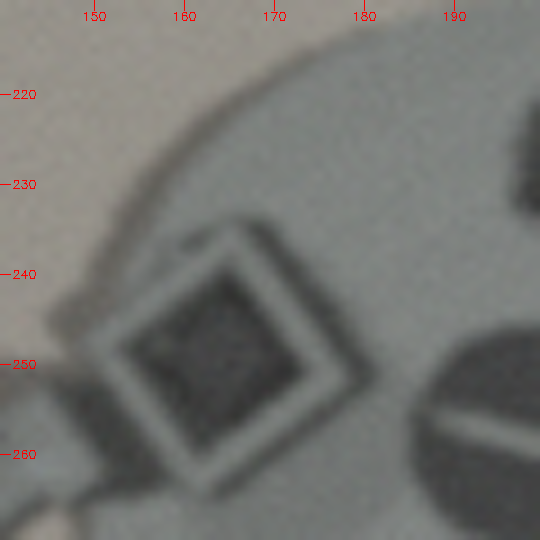

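Request:
play_rows(
  increments=[
    {"rx": 0.04, "ry": 0, "rz": 0, "dy": 0.5, "dz": 0, "dx": 0, "hand": 0},
    {"rx": 0.06, "ry": 0, "rz": 0, "dy": 1.0, "dz": 0.05, "dx": 0, "hand": 0},
    {"rx": 0.06, "ry": 0, "rz": 0, "dy": 1.0, "dz": 0.05, "dx": 0, "hand": 0},
  ],
)

```text
time: 15.97
tool_pos: [0.4452, 0.2287, 0.131]
ee_rot: [[-0.004, 0.814, 0.581], [-0.004, 0.581, -0.814], [-1.0, -0.005, 0.001]]
force: [-16.2, -9.1, 21.5]
width: 0.17
```

```bash
python3 -c "
from fit import *
st('L')
t=arm.snapshot('top')[:,:,::-1].copy()
cv2.imwrite('pics/top15.png',t)
grid(t,140,210,200,270,9,'t15.png',10)
"
```

```text
yaw -54.47 box-err mm (y,z tool) [-1.7  0.7] z 0.131 F tool [-21.4 -18.6  -2. ] T [-2.39  3.97 -0.7 ] t 15.97
```

View pics/t15.png

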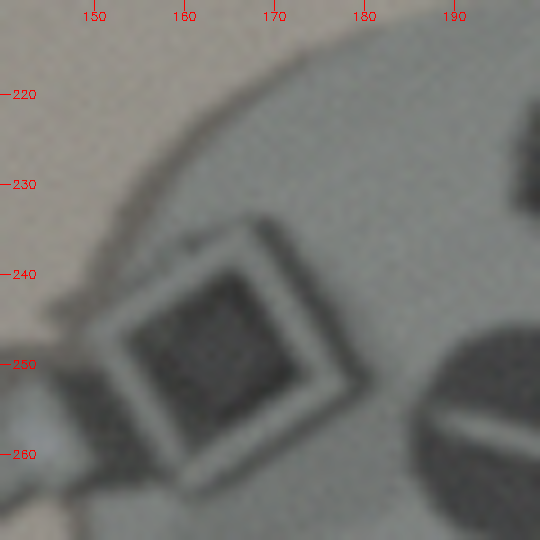

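```bash
python3 -c "
from fit import *
over('L',-40,.131)"
```

```text
yaw now -54.43 pos [0.4452 0.2287 0.131 ] d cm [ 0.02 -2.83  0.4 ] r [-2.518e-01  2.000e-04  4.400e-03] t 16.0167
```

Request:
play_rows(
  increments=[
    {"rx": -0.12, "ry": 0, "rz": 0, "dy": -1.6, "dz": 0.2, "dx": 0, "hand": 0},
    {"rx": -0.25, "ry": 0, "rz": 0, "dy": -3.1, "dz": 0.4, "dx": 0, "hand": 0},
    {"rx": -0.25, "ry": 0, "rz": 0, "dy": -3.1, "dz": 0.4, "dx": -1, "hand": 0},
    {"rx": -0.25, "ry": 0, "rz": 0, "dy": -3.1, "dz": 0.4, "dx": -3.5, "hand": 0},
    {"rx": -0.25, "ry": 0, "rz": 0, "dy": -3.1, "dz": 0.4, "dx": -6, "hand": 0},
  ],
)

```text
time: 16.43
tool_pos: [0.4237, 0.2087, 0.1914]
ee_rot: [[-0.001, 0.643, 0.766], [0.0, 0.766, -0.643], [-1.0, -0.0, -0.001]]
force: [0.6, 0.9, -2.0]
width: 0.17
```

```bash
python3 -c "
from fit import *
st('L');over('T',-7,.192)
t=arm.snapshot('top')[:,:,::-1].copy();s=arm.snapshot('scene')[:,:,::-1].copy()
cv2.imwrite('pics/top16.png',t);cv2.imwrite('pics/sc16.png',s)
grid(s,150,230,250,330,6,'s16.png',10)
t=cv2.imread('pics/top16.png',0).astype(float);s=cv2.imread('pics/sc16.png',0).astype(float)
fithead('L',t,s,('scene',)); fithead('T',t,s)
ci=arm.camera_info('wrist'); np.savez('w16.npz',**ci);cv2.imwrite('pics/w16.png',arm.snapshot('wrist')[:,:,::-1])
"
```

```text
yaw -40.0 box-err mm (y,z tool) [0.7 0.5] z 0.1914 F tool [ 2.   1.1 -0.1] T [-0.08 -0.05 -0.03] t 16.43
yaw now -40.0 pos [0.4237 0.2087 0.1914] d cm [-0.07 -8.74 10.43] r [-5.76e-01 -8.00e-04  1.00e-04] t 16.4333
L [(('scene',), [0.5105, 0.1427], np.float64(42.4), np.float64(244.4))]
T [(('top',), [0.5535, 0.0619], np.float64(84.6), np.float64(15.8)), (('scene',), [0.5528, 0.0617], np.float64(83.2), np.float64(38.5)), (('top', 'scene'), [0.5531, 0.0616], np.float64(82.8), np.float64(54.6))]
```

View pics/s16.png

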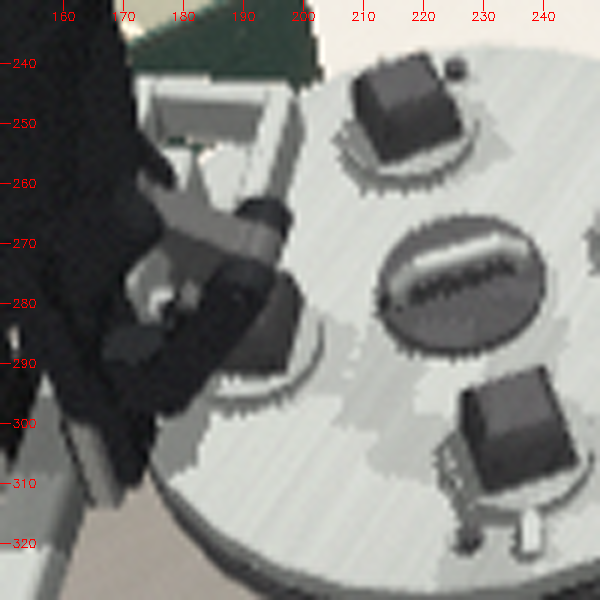

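View pics/w16.png

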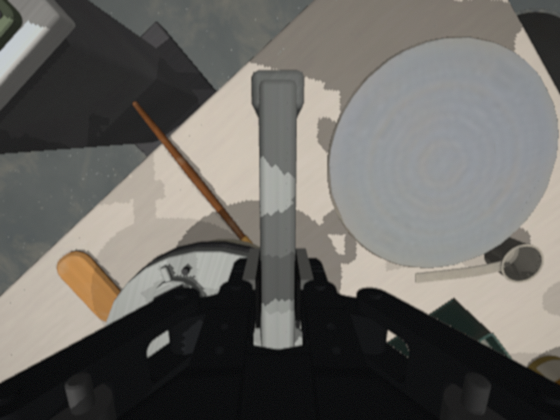

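Request:
play_rows(
  increments=[
    {"rx": -0.12, "ry": 0, "rz": 0, "dy": -1.9, "dz": 2.2, "dx": 0, "hand": 0},
    {"rx": -0.24, "ry": 0, "rz": 0, "dy": -3.7, "dz": 4.4, "dx": 0, "hand": 0},
    {"rx": -0.36, "ry": 0, "rz": 0, "dy": -5.5, "dz": 6.6, "dx": 0, "hand": 0},
    {"rx": -0.48, "ry": 0, "rz": 0, "dy": -7.2, "dz": 8.7, "dx": 0, "hand": 0},
    {"rx": -0.576, "ry": 0, "rz": 0, "dy": -8.75, "dz": 10.43, "dx": 0, "hand": 0},
  ],
)

```text
time: 17.0
tool_pos: [0.4474, 0.0729, 0.1899]
ee_rot: [[-0.0, 0.117, 0.993], [0.0, 0.993, -0.117], [-1.0, 0.0, -0.0]]
force: [0.5, 0.5, -3.5]
width: 0.168
```

Request:
play_rows(
  increments=[
    {"rx": 0, "ry": 0, "rz": 0, "dy": 0, "dz": 0, "dx": 1, "hand": 0},
    {"rx": 0, "ry": 0, "rz": 0, "dy": 0, "dz": 0, "dx": 1, "hand": 0},
    {"rx": 0, "ry": 0, "rz": 0, "dy": 0, "dz": 0, "dx": 1, "hand": 0},
  ],
)

```text
time: 17.25
tool_pos: [0.447, 0.0752, 0.1802]
ee_rot: [[-0.001, 0.124, 0.992], [0.001, 0.992, -0.124], [-1.0, 0.001, -0.001]]
force: [-0.1, 0.5, -2.3]
width: 0.172
```

```bash
python3 -c "
from fit import *
st('T');over('T',-7,.132)
t=arm.snapshot('top')[:,:,::-1].copy();s=arm.snapshot('scene')[:,:,::-1].copy()
cv2.imwrite('pics/top17.png',t);cv2.imwrite('pics/sc17.png',s)
grid(t,140,195,240,280,7,'t17.png',10)
grid(s,150,230,250,330,5,'s17.png',10)
t=cv2.imread('pics/top17.png',0).astype(float);s=cv2.imread('pics/sc17.png',0).astype(float)
fithead('L',t,s,('top','scene'))
o=arm.get_obs();R=o['ee_rot'];q=o['tool_pos']+.1065*R[:,2];q[2]=o['tool_pos'][2]-.025+.022
print(q,proj(CI['top'],[q+a*.023*R[:,1]+b*.023*R[:,2] for a,b in((1,1),(-1,1),(-1,-1),(1,-1))]).round(1).tolist())
"
```

```text
yaw -7.1 box-err mm (y,z tool) [-0.3  0.5] z 0.1802 F tool [ 2.3  0.5 -0.2] T [ 0.06  0.01 -0.04] t 17.25
yaw now -7.1 pos [0.447  0.0752 0.1802] d cm [ 4.82 -0.05  0.05] r [-0.0017 -0.0012 -0.0006] t 17.25
L [(('top',), [0.5052, 0.141], np.float64(49.8), np.float64(89.8)), (('scene',), [0.5058, 0.1405], np.float64(51.3), np.float64(29.1)), (('top', 'scene'), [0.5056, 0.1407], np.float64(51.0), np.float64(119.5))]
[0.55288099 0.0626694  0.17784215] [[187.9, 211.8], [211.3, 215.3], [207.1, 239.0], [183.5, 235.5]]
```

View pics/t17.png

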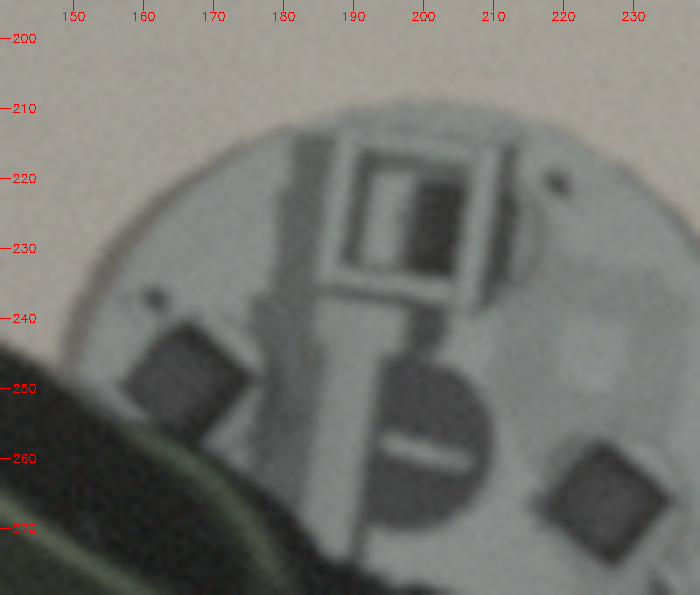

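View pics/s17.png

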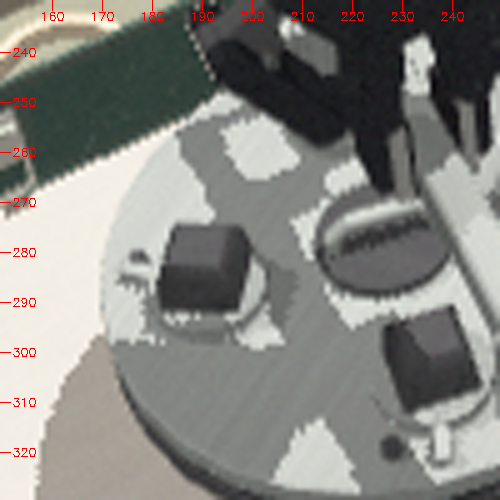

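Request:
play_rows(
  increments=[
    {"rx": 0, "ry": 0, "rz": 0, "dy": 0, "dz": 0, "dx": 1.5, "hand": 0},
    {"rx": 0, "ry": 0, "rz": 0, "dy": 0, "dz": 0, "dx": 3, "hand": 0},
    {"rx": 0, "ry": 0, "rz": 0, "dy": 0, "dz": 0, "dx": 4.3, "hand": 0},
    {"rx": 0, "ry": 0, "rz": 0, "dy": 0, "dz": 0, "dx": 4.8, "hand": 0},
    {"rx": 0, "ry": 0, "rz": 0, "dy": 0, "dz": 0, "dx": 4.8, "hand": 0},
  ],
)

```text
time: 17.77
tool_pos: [0.4469, 0.0754, 0.1323]
ee_rot: [[-0.001, 0.122, 0.992], [-0.0, 0.992, -0.122], [-1.0, -0.0, -0.001]]
force: [-0.7, 0.2, -1.4]
width: 0.173
```

```bash
python3 -c "
from fit import *
st('T')"
```

```text
yaw -7.03 box-err mm (y,z tool) [-0.7  0.5] z 0.1323 F tool [ 1.4  0.2 -0.7] T [-0.   -0.01  0.01] t 17.77
```

Request:
play_rows(
  increments=[
    {"rx": 0.12, "ry": 0, "rz": 0, "dy": 1.24, "dz": 0.1, "dx": 0.05, "hand": 0},
    {"rx": 0.24, "ry": 0, "rz": 0, "dy": 2.5, "dz": 0.33, "dx": 0.05, "hand": 0},
    {"rx": 0.36, "ry": 0, "rz": 0, "dy": 3.73, "dz": 0.7, "dx": 0.05, "hand": 0},
    {"rx": 0.48, "ry": 0, "rz": 0, "dy": 4.9, "dz": 1.22, "dx": 0.05, "hand": 0},
    {"rx": 0.6, "ry": 0, "rz": 0, "dy": 6.0, "dz": 1.86, "dx": 0.05, "hand": 0},
  ],
)

```text
time: 18.18
tool_pos: [0.473, 0.1327, 0.133]
ee_rot: [[-0.001, 0.666, 0.746], [-0.0, 0.746, -0.666], [-1.0, -0.001, -0.0]]
force: [2.0, -7.0, -8.3]
width: 0.171
```

```bash
python3 -c "
from fit import *
st('T')"
```

```text
yaw -41.79 box-err mm (y,z tool) [0.5 0.5] z 0.133 F tool [ 8.3 -3.9  6.2] T [-1.35 -0.36 -0.01] t 18.18
```

Request:
play_rows(
  increments=[
    {"rx": 0.07, "ry": 0, "rz": 0, "dy": 0.78, "dz": 0.08, "dx": -0.05, "hand": 0},
    {"rx": 0.14, "ry": 0, "rz": 0, "dy": 1.53, "dz": 0.15, "dx": -0.05, "hand": 0},
    {"rx": 0.14, "ry": 0, "rz": 0, "dy": 1.53, "dz": 0.15, "dx": -0.05, "hand": 0},
  ],
)

```text
time: 18.43
tool_pos: [0.4844, 0.1434, 0.1333]
ee_rot: [[-0.001, 0.762, 0.647], [0.0, 0.647, -0.762], [-1.0, -0.0, -0.001]]
force: [-5.1, -1.3, -4.3]
width: 0.171
```

```bash
python3 -c "
from fit import *
st('T')"
```

```text
yaw -49.67 box-err mm (y,z tool) [-0.5  0.3] z 0.1333 F tool [ 4.3 -4.7 -2.3] T [ 0.06  1.36 -0.43] t 18.43
```

Request:
play_rows(
  increments=[
    {"rx": 0.05, "ry": 0, "rz": 0, "dy": 0.6, "dz": 0, "dx": 0, "hand": 0},
    {"rx": 0.08, "ry": 0, "rz": 0, "dy": 1.2, "dz": 0.05, "dx": 0, "hand": 0},
    {"rx": 0.08, "ry": 0, "rz": 0, "dy": 1.2, "dz": 0.05, "dx": 0, "hand": 0},
  ],
)

```text
time: 18.68
tool_pos: [0.4917, 0.1491, 0.1328]
ee_rot: [[-0.005, 0.81, 0.587], [-0.002, 0.587, -0.81], [-1.0, -0.006, -0.001]]
force: [-15.4, -6.0, -0.0]
width: 0.169
```

```bash
python3 -c "
from fit import *
st('T')"
```

```text
yaw -54.06 box-err mm (y,z tool) [-1.6  0.3] z 0.1328 F tool [  0.1 -16.   -4.2] T [-1.34  3.58 -0.61] t 18.68
```

Request:
play_rows(
  increments=[
    {"rx": -0.12, "ry": 0, "rz": 0, "dy": -1.6, "dz": 0.2, "dx": 0, "hand": 0},
    {"rx": -0.25, "ry": 0, "rz": 0, "dy": -3.1, "dz": 0.4, "dx": 0, "hand": 0},
    {"rx": -0.25, "ry": 0, "rz": 0, "dy": -3.1, "dz": 0.4, "dx": -1, "hand": 0},
    {"rx": -0.25, "ry": 0, "rz": 0, "dy": -3.1, "dz": 0.4, "dx": -3.5, "hand": 0},
    {"rx": -0.25, "ry": 0, "rz": 0, "dy": -3.1, "dz": 0.4, "dx": -6, "hand": 0},
  ],
)

```text
time: 19.1
tool_pos: [0.4705, 0.1285, 0.194]
ee_rot: [[-0.001, 0.637, 0.771], [0.001, 0.771, -0.637], [-1.0, -0.0, -0.001]]
force: [0.4, 0.3, -3.2]
width: 0.178
```

```bash
python3 -c "
from fit import *
st('T');over('B',-103.2,.185)
"
```

```text
yaw -39.55 box-err mm (y,z tool) [ 1.1 -0.3] z 0.194 F tool [3.2 0.4 0.1] T [-0.03 -0.09  0.02] t 19.1
yaw now -39.55 pos [0.4705 0.1285 0.194 ] d cm [ 0.91  4.09 -5.85] r [ 1.1109e+00 -7.0000e-04  5.0000e-04] t 19.1
```

Request:
play_rows(
  increments=[
    {"rx": 0.12, "ry": 0, "rz": 0, "dy": 0.8, "dz": -1.2, "dx": 0, "hand": 0},
    {"rx": 0.24, "ry": 0, "rz": 0, "dy": 1.6, "dz": -2.4, "dx": 0, "hand": 0},
    {"rx": 0.36, "ry": 0, "rz": 0, "dy": 2.5, "dz": -3.5, "dx": 0, "hand": 0},
    {"rx": 0.48, "ry": 0, "rz": 0, "dy": 3.3, "dz": -4.7, "dx": 0, "hand": 0},
    {"rx": 0.6, "ry": 0, "rz": 0, "dy": 4.1, "dz": -5.8, "dx": 0, "hand": 0},
  ],
)

```text
time: 19.52
tool_pos: [0.4523, 0.198, 0.1936]
ee_rot: [[0.001, 0.963, 0.271], [0.001, 0.271, -0.963], [-1.0, 0.001, -0.001]]
force: [0.3, 1.1, -3.3]
width: 0.173
```

Request:
play_rows(
  increments=[
    {"rx": 0.51, "ry": 0, "rz": 0, "dy": 0, "dz": 0, "dx": 0.5, "hand": 0},
    {"rx": 0.51, "ry": 0, "rz": 0, "dy": 0, "dz": 0, "dx": 1, "hand": 0},
    {"rx": 0.51, "ry": 0, "rz": 0, "dy": 0, "dz": 0, "dx": 1, "hand": 0},
    {"rx": 0.51, "ry": 0, "rz": 0, "dy": 0, "dz": 0, "dx": 1, "hand": 0},
    {"rx": 0.51, "ry": 0, "rz": 0, "dy": 0, "dz": 0, "dx": 1, "hand": 0},
  ],
)

```text
time: 19.93
tool_pos: [0.4525, 0.1975, 0.1834]
ee_rot: [[0.001, 0.972, -0.234], [0.001, -0.234, -0.972], [-1.0, 0.0, -0.001]]
force: [0.3, -0.6, -3.2]
width: 0.172
```

```bash
python3 -c "
from fit import *
st('B');over('B',-103.2,.132)
t=arm.snapshot('top')[:,:,::-1].copy();s=arm.snapshot('scene')[:,:,::-1].copy()
cv2.imwrite('pics/top18.png',t);cv2.imwrite('pics/sc18.png',s)
grid(t,140,200,260,320,5,'t18.png',10)
grid(s,150,230,290,340,5,'s18.png',10)
t=cv2.imread('pics/top18.png',0).astype(float);s=cv2.imread('pics/sc18.png',0).astype(float)
fithead('T',t,s,('top','scene'))
o=arm.get_obs();R=o['ee_rot'];q=o['tool_pos']+.1065*R[:,2];q[2]=o['tool_pos'][2]-.025+.022
print(q,proj(CI['top'],[q+a*.023*R[:,1]+b*.023*R[:,2] for a,b in((1,1),(-1,1),(-1,-1),(1,-1))]).round(1).tolist())
"
```

```text
yaw -103.54 box-err mm (y,z tool) [-0.4  0.4] z 0.1834 F tool [3.2 0.4 0.5] T [-0.02  0.04  0.  ] t 19.93
yaw now -103.54 pos [0.4525 0.1975 0.1834] d cm [ 5.14 -0.1   0.05] r [-0.006  -0.001  -0.0003] t 19.9333
T [(('top',), [0.5537, 0.0619], np.float64(50.9), np.float64(11.7)), (('scene',), [0.5529, 0.0617], np.float64(49.9), np.float64(33.1)), (('top', 'scene'), [0.5532, 0.0618], np.float64(50.5), np.float64(45.7))]
[0.42857217 0.09357008 0.18030797] [[192.0, 282.2], [185.0, 306.6], [161.5, 300.2], [168.6, 275.9]]
```

View pics/t18.png

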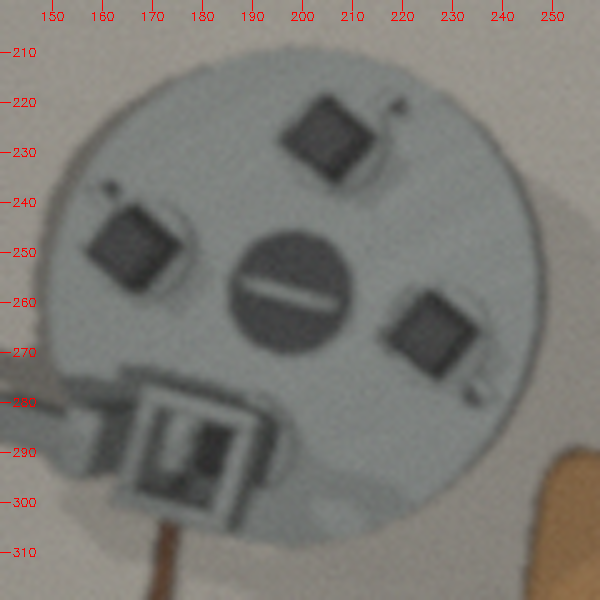

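View pics/s18.png

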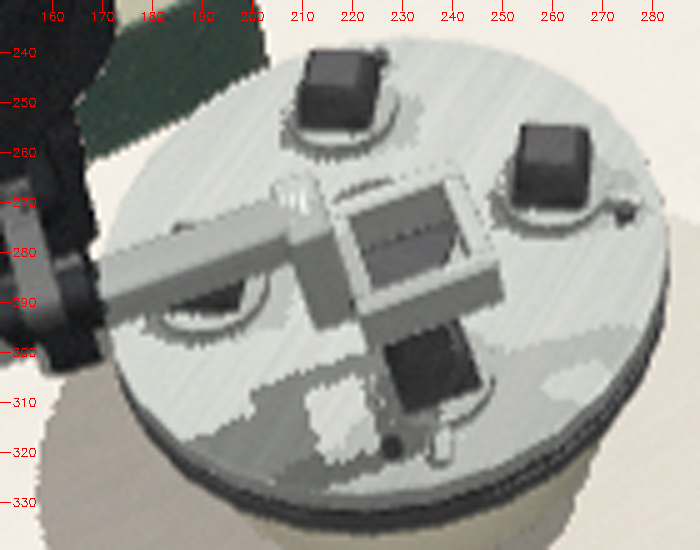

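Request:
play_rows(
  increments=[
    {"rx": 0, "ry": 0, "rz": 0, "dy": -0.05, "dz": 0, "dx": 1.5, "hand": 0},
    {"rx": 0, "ry": 0, "rz": 0, "dy": -0.05, "dz": 0, "dx": 3, "hand": 0},
    {"rx": 0, "ry": 0, "rz": 0, "dy": -0.05, "dz": 0, "dx": 4.5, "hand": 0},
    {"rx": 0, "ry": 0, "rz": 0, "dy": -0.05, "dz": 0, "dx": 5.1, "hand": 0},
    {"rx": 0, "ry": 0, "rz": 0, "dy": -0.05, "dz": 0, "dx": 5.1, "hand": 0},
  ],
)

```text
time: 20.45
tool_pos: [0.4521, 0.1971, 0.1317]
ee_rot: [[-0.001, 0.974, -0.227], [0.0, -0.227, -0.974], [-1.0, -0.001, -0.0]]
force: [0.1, 0.1, -3.1]
width: 0.173
```

```bash
python3 -c "
from fit import *
st('B')"
```

```text
yaw -103.12 box-err mm (y,z tool) [-0.9  0. ] z 0.1317 F tool [ 3.1  0.1 -0.1] T [ 0.02 -0.01 -0.  ] t 20.45
```

Request:
play_rows(
  increments=[
    {"rx": 0.12, "ry": 0, "rz": 0, "dy": 1.22, "dz": 0.08, "dx": 0.05, "hand": 0},
    {"rx": 0.24, "ry": 0, "rz": 0, "dy": 2.46, "dz": 0.3, "dx": 0.05, "hand": 0},
    {"rx": 0.36, "ry": 0, "rz": 0, "dy": 3.69, "dz": 0.68, "dx": 0.05, "hand": 0},
    {"rx": 0.48, "ry": 0, "rz": 0, "dy": 4.86, "dz": 1.2, "dx": 0.05, "hand": 0},
    {"rx": 0.6, "ry": 0, "rz": 0, "dy": 5.96, "dz": 1.84, "dx": 0.05, "hand": 0},
  ],
)

```text
time: 20.87
tool_pos: [0.5065, 0.1656, 0.1318]
ee_rot: [[0.0, 0.672, -0.741], [0.001, -0.741, -0.672], [-1.0, -0.001, -0.001]]
force: [-2.4, -1.6, -4.3]
width: 0.173
```

```bash
python3 -c "
from fit import *
st('B')"
```

```text
yaw -137.8 box-err mm (y,z tool) [-0.   0.7] z 0.1318 F tool [ 4.3 -0.4  2.9] T [-0.32  0.41  0.25] t 20.87
```

Request:
play_rows(
  increments=[
    {"rx": 0.06, "ry": 0, "rz": 0, "dy": 0.7, "dz": 0.05, "dx": 0, "hand": 0},
    {"rx": 0.12, "ry": 0, "rz": 0, "dy": 1.4, "dz": 0.1, "dx": 0, "hand": 0},
    {"rx": 0.12, "ry": 0, "rz": 0, "dy": 1.4, "dz": 0.1, "dx": 0, "hand": 0},
  ],
)

```text
time: 21.12
tool_pos: [0.5148, 0.1551, 0.1318]
ee_rot: [[-0.0, 0.579, -0.815], [0.002, -0.815, -0.579], [-1.0, -0.002, -0.001]]
force: [-3.5, 7.1, -1.8]
width: 0.173
```

```bash
python3 -c "
from fit import *
st('B')"
```

```text
yaw -144.6 box-err mm (y,z tool) [-0.7  0.6] z 0.1318 F tool [ 1.9 -7.8 -1.2] T [1.71 0.76 0.15] t 21.12
```

Request:
play_rows(
  increments=[
    {"rx": 0.04, "ry": 0, "rz": 0, "dy": 0.5, "dz": 0, "dx": 0, "hand": 0},
    {"rx": 0.06, "ry": 0, "rz": 0, "dy": 1.0, "dz": 0.05, "dx": 0, "hand": 0},
    {"rx": 0.06, "ry": 0, "rz": 0, "dy": 1.0, "dz": 0.05, "dx": 0, "hand": 0},
  ],
)

```text
time: 21.37
tool_pos: [0.5189, 0.149, 0.1317]
ee_rot: [[-0.002, 0.533, -0.846], [0.005, -0.846, -0.533], [-1.0, -0.005, -0.001]]
force: [-8.8, 18.4, 1.1]
width: 0.171
```

```bash
python3 -c "
from fit import *
st('B')"
```

```text
yaw -147.8 box-err mm (y,z tool) [-2.1  0.7] z 0.1317 F tool [ -1.  -20.3  -2.3] T [ 4.39  2.17 -0.2 ] t 21.37
```

Request:
play_rows(
  increments=[
    {"rx": -0.12, "ry": 0, "rz": 0, "dy": -1.6, "dz": 0.15, "dx": 0, "hand": 0},
    {"rx": -0.24, "ry": 0, "rz": 0, "dy": -3.1, "dz": 0.35, "dx": 0, "hand": 0},
    {"rx": -0.29, "ry": 0, "rz": 0, "dy": -3.5, "dz": 0.45, "dx": -0.5, "hand": 0},
    {"rx": -0.29, "ry": 0, "rz": 0, "dy": -3.5, "dz": 0.45, "dx": -3, "hand": 0},
    {"rx": -0.29, "ry": 0, "rz": 0, "dy": -3.5, "dz": 0.45, "dx": -6, "hand": 0},
  ],
)

```text
time: 21.78
tool_pos: [0.4967, 0.1734, 0.1915]
ee_rot: [[-0.003, 0.753, -0.658], [-0.0, -0.658, -0.753], [-1.0, -0.002, 0.002]]
force: [0.9, -0.8, -1.6]
width: 0.168
```

```bash
python3 -c "
from fit import *
st('B')
inc(.504,-.15,.2,-90)
"
```

```text
yaw -131.14 box-err mm (y,z tool) [ 0.1 -0.6] z 0.1915 F tool [1.6 1.2 0.1] T [-0.04 -0.01  0.01] t 21.78
yaw now -131.14 pos [0.4967 0.1734 0.1915] d cm [-0.84 21.82 23.88] r [-0.7181  0.0014  0.0026] t 21.7833
```

Request:
play_rows(
  increments=[
    {"rx": -0.1, "ry": 0, "rz": 0, "dy": 2.6, "dz": 2.6, "dx": -1, "hand": 0},
    {"rx": -0.2, "ry": 0, "rz": 0, "dy": 5.2, "dz": 5.3, "dx": -1, "hand": 0},
    {"rx": -0.3, "ry": 0, "rz": 0, "dy": 7.8, "dz": 7.9, "dx": -1, "hand": 0},
    {"rx": -0.4, "ry": 0, "rz": 0, "dy": 10.4, "dz": 10.6, "dx": -1, "hand": 0},
    {"rx": -0.5, "ry": 0, "rz": 0, "dy": 13, "dz": 13.3, "dx": -1, "hand": 0},
  ],
)

```text
time: 22.2
tool_pos: [0.507, -0.0141, 0.202]
ee_rot: [[0.001, 0.977, -0.212], [0.0, -0.212, -0.977], [-1.0, 0.001, -0.0]]
force: [0.8, -0.9, -2.9]
width: 0.171
```

```bash
python3 -c "
from fit import *
inc(.48,-.17,.1,-90)
"
```

```text
yaw now -102.25 pos [ 0.507  -0.0141  0.202 ] d cm [10.2   0.66 15.81] r [-2.138e-01 -2.000e-04 -8.000e-04] t 22.2
```

Request:
play_rows(
  increments=[
    {"rx": -0.1, "ry": 0, "rz": 0, "dy": 0.2, "dz": 3.9, "dx": 0, "hand": 0},
    {"rx": -0.2, "ry": 0, "rz": 0, "dy": 0.4, "dz": 7.9, "dx": 0, "hand": 0},
    {"rx": -0.21, "ry": 0, "rz": 0, "dy": 0.6, "dz": 11.9, "dx": 0, "hand": 0},
    {"rx": -0.21, "ry": 0, "rz": 0, "dy": 0.65, "dz": 15.8, "dx": 0.5, "hand": 0},
    {"rx": -0.21, "ry": 0, "rz": 0, "dy": 0.65, "dz": 15.8, "dx": 3, "hand": 0},
  ],
)

```text
time: 22.62
tool_pos: [0.4774, -0.1768, 0.1737]
ee_rot: [[0.004, 1.0, -0.019], [-0.005, -0.019, -1.0], [-1.0, 0.004, 0.005]]
force: [0.9, -1.8, -3.2]
width: 0.171
```

```bash
python3 -c "
from fit import *
inc(.48,-.17,.04,-90)
t=arm.snapshot('top')[:,:,::-1].copy();s=arm.snapshot('scene')[:,:,::-1].copy()
cv2.imwrite('pics/top19.png',t);cv2.imwrite('pics/sc19.png',s)
t=cv2.imread('pics/top19.png',0).astype(float);s=cv2.imread('pics/sc19.png',0).astype(float)
for n in 'RLTB':fithead(n,t,s,('top','scene'))
"
```

```text
yaw now -91.1 pos [ 0.4774 -0.1768  0.1737] d cm [13.37  0.2  -0.75] r [-0.0191  0.0051 -0.0038] t 22.6167
R [(('top',), [0.4747, 0.0138], np.float64(52.5), np.float64(111.7)), (('scene',), [0.4736, 0.0141], np.float64(47.9), np.float64(81.1)), (('top', 'scene'), [0.4741, 0.0136], np.float64(49.6), np.float64(194.0))]
L [(('top',), [0.5066, 0.1404], np.float64(52.1), np.float64(8.5)), (('scene',), [0.5056, 0.1408], np.float64(52.0), np.float64(19.5)), (('top', 'scene'), [0.5061, 0.1406], np.float64(51.7), np.float64(29.3))]
T [(('top',), [0.5522, 0.0607], np.float64(51.3), np.float64(28.3)), (('scene',), [0.552, 0.0612], np.float64(47.5), np.float64(64.3)), (('top', 'scene'), [0.5523, 0.0609], np.float64(48.3), np.float64(93.7))]
B [(('top',), [0.4274, 0.0929], np.float64(54.7), np.float64(103.4)), (('scene',), [0.4267, 0.093], np.float64(49.3), np.float64(127.8)), (('top', 'scene'), [0.4268, 0.0929], np.float64(50.5), np.float64(232.1))]
```

View pics/sc19.png

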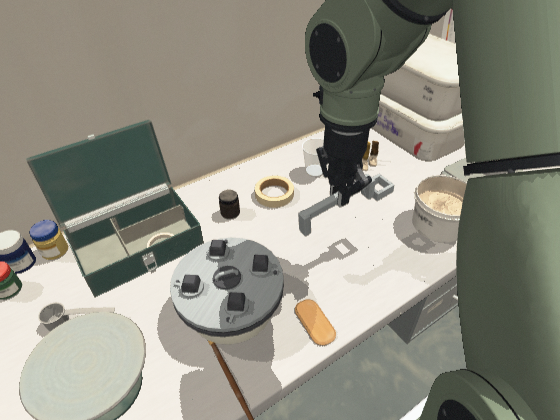

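View pics/top19.png

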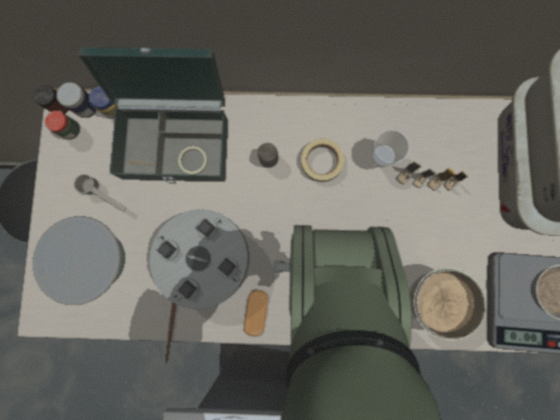

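Request:
play_rows(
  increments=[
    {"rx": 0, "ry": 0, "rz": 0, "dy": 0.2, "dz": -0.5, "dx": 3.5, "hand": 0},
    {"rx": 0, "ry": 0, "rz": 0, "dy": 0.2, "dz": -0.5, "dx": 7, "hand": 0},
    {"rx": 0, "ry": 0, "rz": 0, "dy": 0.2, "dz": -0.5, "dx": 10.5, "hand": 0},
    {"rx": 0, "ry": 0, "rz": 0, "dy": 0.2, "dz": -0.5, "dx": 13, "hand": 0},
    {"rx": 0, "ry": 0, "rz": 0, "dy": 0.2, "dz": -0.5, "dx": 14, "hand": 0},
  ],
)

```text
time: 23.13
tool_pos: [0.4807, -0.1619, 0.0302]
ee_rot: [[-0.001, 1.0, -0.009], [0.0, -0.009, -1.0], [-1.0, -0.001, -0.0]]
force: [-12.0, 2.4, 77.4]
width: 0.174
```

Request:
play_rows(
  increments=[
    {"rx": 0, "ry": 0, "rz": 0, "dy": 0, "dz": 0, "dx": 0.3, "hand": 0},
    {"rx": 0, "ry": 0, "rz": 0, "dy": 0, "dz": 0, "dx": 0.6, "hand": 0},
    {"rx": 0, "ry": 0, "rz": 0, "dy": 0, "dz": 0, "dx": 0.6, "hand": 0},
  ],
)

```text
time: 23.38
tool_pos: [0.481, -0.1621, 0.0288]
ee_rot: [[0.001, 1.0, -0.009], [-0.001, -0.009, -1.0], [-1.0, 0.001, 0.001]]
force: [-16.0, 5.1, 57.9]
width: 0.17
```

```bash
python3 -c "
from fit import *
st('R')"
```

```text
yaw -90.54 box-err mm (y,z tool) [  -8.5 -283.4] z 0.0288 F tool [-58.  -16.   -4.9] T [ 0.93  3.42 -0.03] t 23.38
```

Request:
play_rows(
  increments=[
    {"rx": 0, "ry": 0, "rz": 0, "dy": 0, "dz": 0, "dx": -0.3, "hand": 0},
    {"rx": 0, "ry": 0, "rz": 0, "dy": 0, "dz": 0, "dx": -0.5, "hand": 0},
    {"rx": 0, "ry": 0, "rz": 0, "dy": 0, "dz": 0, "dx": -0.5, "hand": 0},
  ],
)

```text
time: 23.63
tool_pos: [0.4816, -0.1623, 0.0316]
ee_rot: [[0.002, 1.0, -0.011], [0.0, -0.011, -1.0], [-1.0, 0.002, -0.0]]
force: [0.2, 0.0, -2.7]
width: 0.174
```

```bash
python3 -c "
from fit import *
st('R')
ci=arm.camera_info('wrist'); np.savez('w20.npz',**ci);cv2.imwrite('pics/w20.png',arm.snapshot('wrist')[:,:,::-1])
s=arm.snapshot('scene')[:,:,::-1].copy();cv2.imwrite('pics/sc20.png',s);grid(s,270,150,410,250,5,'s20.png',10)"
```

```text
yaw -90.62 box-err mm (y,z tool) [  -9.4 -283.7] z 0.0316 F tool [ 2.7  0.2 -0. ] T [-0.02 -0.03 -0.03] t 23.63
```

View pics/s20.png

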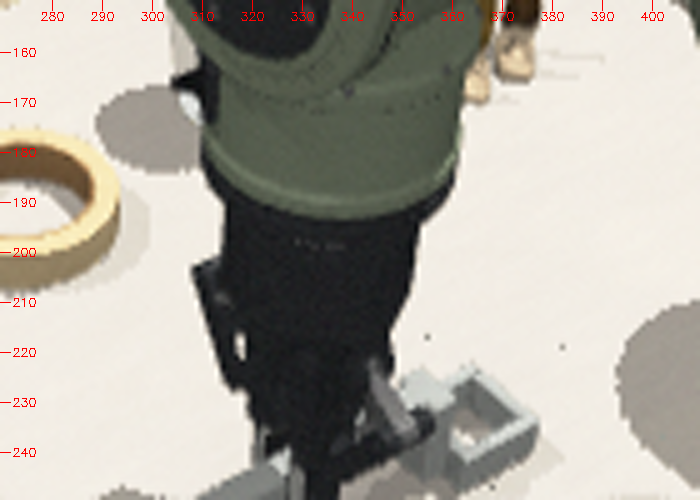

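View pics/w20.png

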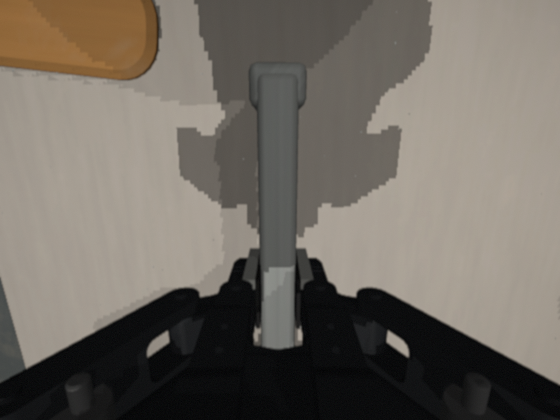

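Request:
play_rows(
  increments=[
    {"rx": 0, "ry": 0, "rz": 0, "dy": 0, "dz": 0, "dx": 0.1, "hand": 0},
    {"rx": 0, "ry": 0, "rz": 0, "dy": 0, "dz": 0, "dx": 0.1, "hand": 0},
    {"rx": 0, "ry": 0, "rz": 0, "dy": 0, "dz": 0, "dx": 0.1, "hand": 0.3},
    {"rx": 0, "ry": 0, "rz": 0, "dy": 0, "dz": 0, "dx": 0.1, "hand": 0.6},
    {"rx": 0, "ry": 0, "rz": 0, "dy": 0, "dz": 0, "dx": 0.1, "hand": 0.8},
  ],
)

```text
time: 24.15
tool_pos: [0.4807, -0.1629, 0.0293]
ee_rot: [[0.0, 1.0, -0.013], [0.0, -0.013, -1.0], [-1.0, 0.0, -0.0]]
force: [-0.0, -0.1, -0.1]
width: 0.571
```

Request:
play_rows(
  increments=[
    {"rx": 0, "ry": 0, "rz": 0, "dy": 0, "dz": 0, "dx": 0, "hand": 0.8},
    {"rx": 0, "ry": 0, "rz": 0, "dy": 0, "dz": 0, "dx": 0, "hand": 0.8},
    {"rx": 0, "ry": 0, "rz": 0, "dy": 0, "dz": 0, "dx": -1, "hand": 0.8},
    {"rx": 0, "ry": 0, "rz": 0, "dy": 0, "dz": 0, "dx": -4, "hand": 0.8},
    {"rx": 0, "ry": 0, "rz": 0, "dy": 0, "dz": 0, "dx": -8, "hand": 0.8},
  ],
)

```text
time: 24.57
tool_pos: [0.4795, -0.1624, 0.1093]
ee_rot: [[-0.004, 1.0, -0.012], [0.001, -0.012, -1.0], [-1.0, -0.004, -0.001]]
force: [0.2, -0.7, 0.4]
width: 0.8
```

Request:
play_rows(
  increments=[
    {"rx": 0, "ry": 0, "rz": 0, "dy": 0, "dz": 0, "dx": -3.5, "hand": 0.8},
    {"rx": 0, "ry": 0, "rz": 0, "dy": -3, "dz": 1.5, "dx": -6, "hand": 0.8},
    {"rx": 0, "ry": 0, "rz": 0, "dy": -5, "dz": 4, "dx": -9, "hand": 0.8},
    {"rx": 0, "ry": 0, "rz": 0, "dy": -7, "dz": 7, "dx": -10, "hand": 0.8},
    {"rx": 0, "ry": 0, "rz": 0, "dy": -8, "dz": 10, "dx": -10, "hand": 0.8},
  ],
)

```text
time: 24.98
tool_pos: [0.3977, -0.2634, 0.2128]
ee_rot: [[0.002, 1.0, -0.013], [-0.003, -0.013, -1.0], [-1.0, 0.003, 0.003]]
force: [-0.5, -0.9, -0.4]
width: 0.802
```

```bash
python3 -c "
from fit import *
st('R')
t=arm.snapshot('top')[:,:,::-1].copy();s=arm.snapshot('scene')[:,:,::-1].copy()
cv2.imwrite('pics/top21.png',t);cv2.imwrite('pics/sc21.png',s)
grid(s,165,225,295,330,6,'s21.png',10)
t=cv2.imread('pics/top21.png',0).astype(float);s=cv2.imread('pics/sc21.png',0).astype(float)
for n in 'RLTB':fithead(n,t,s,('top','scene'))
"
```

```text
yaw -90.74 box-err mm (y,z tool) [  72.9 -385.7] z 0.2128 F tool [ 0.4 -0.5  0.9] T [-0.03 -0.05 -0.04] t 24.98
R [(('top',), [0.4749, 0.0152], np.float64(52.7), np.float64(18.4)), (('scene',), [0.4739, 0.0149], np.float64(50.7), np.float64(18.6)), (('top', 'scene'), [0.4743, 0.0148], np.float64(51.4), np.float64(38.8))]
L [(('top',), [0.5065, 0.1405], np.float64(52.3), np.float64(10.7)), (('scene',), [0.5057, 0.1408], np.float64(52.0), np.float64(19.6)), (('top', 'scene'), [0.5062, 0.1407], np.float64(51.9), np.float64(31.7))]
T [(('top',), [0.5536, 0.0619], np.float64(51.3), np.float64(7.8)), (('scene',), [0.5529, 0.0617], np.float64(49.5), np.float64(34.8)), (('top', 'scene'), [0.5532, 0.0618], np.float64(50.3), np.float64(43.7))]
B [(('top',), [0.4282, 0.0937], np.float64(52.4), np.float64(13.6)), (('scene',), [0.4269, 0.0938], np.float64(51.3), np.float64(62.8)), (('top', 'scene'), [0.4272, 0.0938], np.float64(51.2), np.float64(79.4))]
```

View pics/sc21.png

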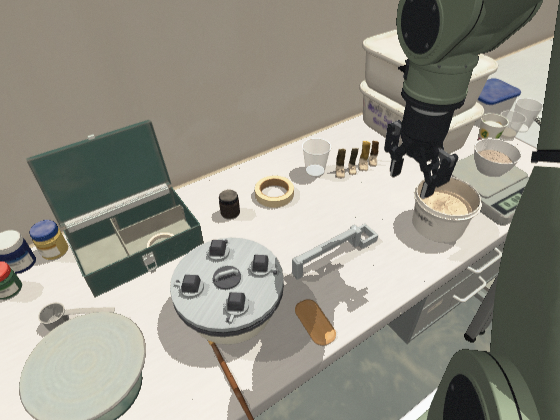

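View pics/s21.png

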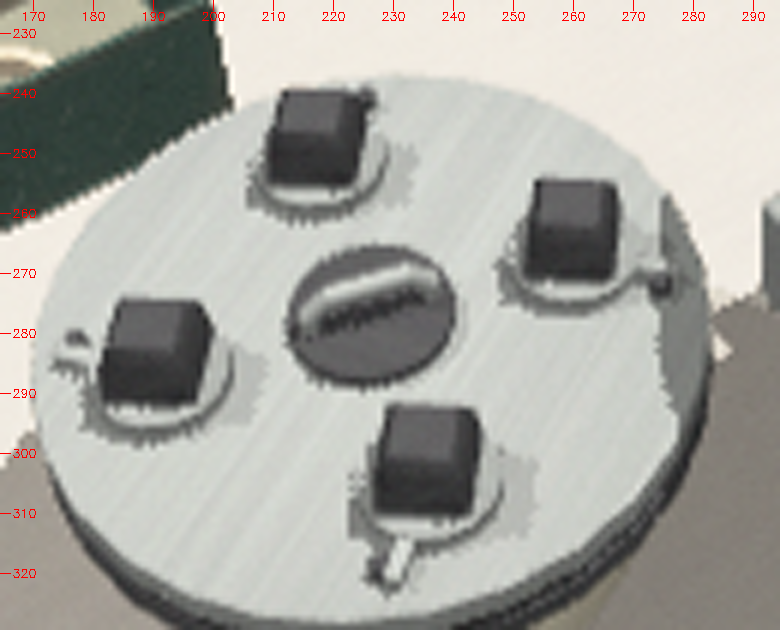

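View pics/top21.png

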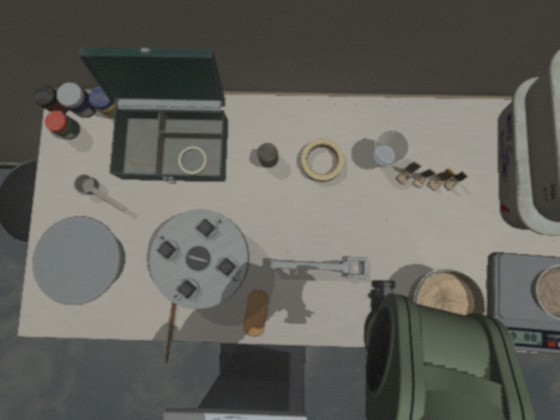

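```bash
python3 -c "
from h import *
print(arm.get_obs()['force'],arm.sign_off())"
```

```text
the job is handed in; nothing more can be done
[ 0.12772662  2.36138252 -0.42630464] None
```

All four cover screws are tightened to their stop pins, in the order asked. The key is lying on its box end and tail on the bench, released, and the job was handed in at about 25 s of the 72 s allowed.

**First pass:** I turned only the two screws not in line with the lifting loop, using the key. From the camera fits they turned about 32° and 34°. The combined-view fits repeat to about 1° or better. The second screw's scene view alone fitted poorly and read 36°, and all readings fall in the 30–40° window.

**Final pass:** I did one in-line screw, then its diagonal opposite, then the other two.
- **Last three screws:** each came up solid, with 16–20 N at the key grip, about 1.7–2 N m.
- **First screw:** it was pushed less hard, to about 6 N (0.6 N m), because the key sat several millimetres high on it.

**Last checks:** with the arm clear, all four pointer lugs are at their pins. The fitted head angles are 50.3–51.9° against the 52° I worked out for the stop, so the lightly pushed screw (51.4°) matches the rest. The tape roll, small jar and cup look unmoved in the pictures.

**What went wrong:** when I set the key down I pressed it on the bench at about 77 N for a moment, because it sat lower in the grip than I had reckoned. That is under the 120 N wrist limit. I take that as the key pressing on the bench, not the gripper's body (which has the 40 N limit), but I couldn't check it. I eased off before letting go.

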